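Shut the paste tap and nest the paste pots

ROBOT

A 6-joint arm with a two-finger parallel gripper is mounted at the origin on a cart in front of the work surface, level with it; the furniture and walls round the work are solid. World frame = base frame: x ahead of the robot, y to its left, z up, the work surface at z = 0. Lengths are in m, angles in rad, forces in N, time in s.
With the tool pointing down it reaches from about 0.35 to 0.975 m from the base axis. Payload 4.9 kg.
Tool frame: the origin (TCP) lies between the finger pads; the fingertips stand 14 mm ahead of it and the grasp point (between the pads) lies 5 mm behind it; z points along the fingers, y is the line along which they close (so a half turn about z gives the same grasp; the last joint's range is limited). The gripper opens to 85 mm and grips with 20 to 120 N. Pads are 22 mm wide; open, the fingers measure 114 mm over their backs; the gripper's body (76 mm by 85 mm) begins 54 mm behind the grasp point. The pads swing forward as they close: fully open they stand 13 mm farther back than shut.
Start: joints at [-1.22, 0.053, 1.613, -0, 1.476, -0.119], TCP at [0.283, -0.557, 0.219] pointing down, gripper open.
Joint ranges: [-3.01, 3.01], [-1.01, 2.22], [0.06, 2.58], [-1.02, 4.17], [0.09, 2.62], [-3.14, 3.14]. Speed limits (rad/s): [2.57, 2.57, 3.14, 3.14, 3.14, 3.14].

INTERFACE

Orientations are given as a unit quaternion [w, x, y, z].
In Python, from station import sensors, optics, env, finder gives the robot as it stands.
- The arm moves only by the tool carry_out, never from a script. Its argument "rows" is a list of rows, each a list of 2 entries, a list of its own where there are three numbers: the shift along the tool's x, y, z in units of 0.25 m (1.0 is 0.25 m), then the turn, a rotation vector about the tool's x, y, z in units of 45 degrees (1.0 is 45 degrees). A call has exactly 10 rows; each row shifts and turns the commanded pose from where the row before left it, along the tool's axes as they then stand; what a row does not reach is not made up. A row lasts 1/10 s, in which the tool goes at most 50 mm and 8.59 degrees, less where a joint would pass 70% of its speed; a pose out of reach is approached as far as the arm can. A call with a number of a shift or a turn outside -1 to 1 is refused whole. A call with a gripper value outside its range is refused whole. "grip" is the opening, from 0 (shut) to 1 (fully open), set as the call begins (left out, the last holds). The fingers move at their own pace and stop on an object; the grip force is fixed at half the most. Time passes only in rows, so rows that do not move let the fingers close, or fill a call up. It gives the time, the measured TCP pose, the force, the opening and the grip force at its end, in the units of the state.
- sensors.state(): the state, without advancing time (a new reading comes with each control period).
- optics.read_camera(name): name is "side" or "top"; returns a dict with "image" (400x640x3 uint8, blue, green, red), "K" (3x3 intrinsics, pixels), "dist_coeffs" ([k1, k2, p1, p2, k3] as OpenCV has them; the pictures are not rectified), "rvec" (rotation vector, rad) and "tvec" (3), from world to camera coordinates, as OpenCV has them. Camera axes: x right, y down, z forward; pixel columns grow to the right and rows downward; lengths in m; the calibration is good to about 2 mm. A picture is of the moment at which its call begins. There is no depth.
- env.sign_off(): hands the job in; it is judged then, once.
Trained networks look in a picture, given as the dict that the camera call returned (one of the last four; its "shot" number tells which), for a name from the list of things; names that differ only in an ending like _2 or _b are one class to them, and where a whole thing is asked for, a point or a joint stands for the part that bears it (a point fixed in the world has none). Each returns a list of dicts, best first, with "confidence" (0 to 1); they miss things now and then, are a little off and sometimes report something else, mostly with a low value. They report only what shows in the picture. A call takes as long as a camera call. They do not tell look-alikes from the thing itself.
- finder.trace(picture, thing): "mask" (400x640 bool, what is visible of it) and "position" ([column, row] in pixels, amid what is visible of it).
- finder.mark_of(picture, thing): "position" ([column, row] in pixels: a listed point, or the origin of a listed thing).
The state is a dict: "clock": time; "joint_pos": joint angles; "joint_velocities": joint speeds; "joint_efforts": joint torques, N m; "ee_pos": TCP position; "orientation": TCP orientation; "contact_force": force on the tool from outside, world axes, zero at the start; "torque": the same for the moment, N m; "opening": finger opening in m; "grip_force": force on a finger pad.
Only numpy, scipy, OpenCV 4.12 (cv2) and the standard library are available. Lean on these libraries where they do the work, as an engineer would, in place of code of your own. Each camera call takes 0.05 s, during which the arm holds its last target. There are 200 camera calls.

TASK

The day's pasting is done: first shut the paste tank's tap fully, then take the widest pot from under the spout and stand it wholly on the round cork mat. Nest all the other pots in it in size order, each one upright and right down inside the next wider one, and finally put the lid on the narrowest pot. Leave the other things on the bench where they are.

Things in the scene. Friction and masses are not known exactly. Their poses are not given: they have to be found in the camera images.
- tap (a joint): lever of the tank's tap, rad: 0 = closed stop (lever across the pipe), 1.57 = open stop (lever along the pipe, pointing away from the tank, over the pot). From above it turns counter-clockwise as it closes, about the vertical axis through tap_hinge; slight friction (about 2 N at the lever's end), it stays where it is left
- tap_hinge (a point): point on the vertical axis of the tap's lever, at the lever's mid height, about 167 mm above the bench; 140 mm in front of the axis of the paste tank (148 mm in diameter, 226 mm high over its knob); the tank's axes: its x points from the tap back to the tank. The brass spout hangs 55 mm in front of this point, its mouth 84 mm above the bench
- tap_grip (a point): point on the tap's black lever, 80 mm out from tap_hinge, at mid height. The lever is a level bar 14 mm wide and 14 mm thick that ends 32 mm beyond this point; free space round it
- mat_top (a point): centre of the upper face of the round cork mat, 200 mm in diameter and 4 mm thick, fixed to the bench
- pot_1_mid (a point): widest of the grey straight-sided round pots, open at the top: centre of the pot half-way up its height; z up its axis. Outside diameter 152 mm, height 44 mm, wall 8 mm (inside diameter 136 mm), floor 7 mm thick, 200 g. It stands under the tap's spout. Can be picked up by pinching its wall at the rim, one finger inside.
- pot_2_mid (a point): second widest of the grey straight-sided round pots, open at the top: centre of the pot half-way up its height; z up its axis. Outside diameter 127 mm, height 52 mm, wall 8 mm (inside diameter 111 mm), floor 7 mm thick, 170 g. May be absent. Can be picked up by pinching its wall at the rim, one finger inside. Inside the next wider pot its rim stands 15 mm above that pot's rim.
- pot_3_mid (a point): middle of the grey straight-sided round pots, open at the top: centre of the pot half-way up its height; z up its axis. Outside diameter 102 mm, height 60 mm, wall 8 mm (inside diameter 86 mm), floor 7 mm thick, 140 g. May be absent. Can be picked up by pinching its wall at the rim, one finger inside. Inside the next wider pot its rim stands 15 mm above that pot's rim.
- pot_4_mid (a point): second narrowest of the grey straight-sided round pots, open at the top: centre of the pot half-way up its height; z up its axis. Outside diameter 77 mm, height 68 mm, wall 8 mm (inside diameter 61 mm), floor 7 mm thick, 110 g. May be absent. Can be picked up by pinching its wall at the rim, one finger inside. Inside the next wider pot its rim stands 15 mm above that pot's rim.
- pot_5_mid (a point): narrowest of the grey straight-sided round pots, open at the top: centre of the pot half-way up its height; z up its axis. Outside diameter 52 mm, height 76 mm, wall 8 mm (inside diameter 36 mm), floor 7 mm thick, 80 g. Can be picked up by pinching its wall at the rim, one finger inside. Inside the next wider pot its rim stands 15 mm above that pot's rim.
- lid_knob (a point): grey lid of the narrowest pot: centre of its knob's head (24 mm in diameter), 32 mm above the lid's underside; z up. Disc 54 mm in diameter and 6 mm thick, its underside 26 mm below this point, with a plug 28 mm in diameter and 6 mm deep under it that goes into the pot's mouth (36 mm); the knob's top is 11 mm above this point. Seated, this point is 64 mm above the narrowest pot's centre. The lid lies on the bench, knob up
- spool: wooden thread spool, 33 mm wide, 42 mm high; origin under its centre; a bystander, not to be disturbed
- weight: dark iron weight with a brass knob, 45x60x70 mm; origin under its centre; a bystander, not to be disturbed
- linen: roll of linen tape, 66 mm wide, 20 mm high; origin under its centre; a bystander, not to be disturbed
Not all that is in view belongs to the job. What is shaped like the part that bears pot_2_mid but purple or red is not meant.

How it is judged:
By the outcome, as a careful person would: the job done as asked, in the order asked, and still so for the second after the job is handed in, with the robot touching nothing.
Of pot_2, pot_3, pot_4 only 2 to 3 are there at a start; the rules pass over those that are not, and their reading is None.
At some moment in a run one of pot_2, pot_3, pot_4, pot_5 may be knocked a few centimetres aside while the robot is not near it.
It also fails if it takes over 210 s, if anything falls off the work surface, if the arm or the gripper's body presses on something with over 40 N, if the wrist force passes 120 N, or if a joint passes its speed limit or range.

## Working session

There is one attempt and no reset: what is moved stays moved. The work goes in short steps, Python scripts to look and compute and a tool call to move; the robot and the scene stay as the last step left them, time stands still between calls to the robot, and variables do not carry over. Pictures are saved under pics/ and viewed, at most 14 in all, crops included, and the job is handed in when it is done.

Besides the shell and the picture viewer there is one more tool, called after "Emit:" as name(argument=value, ...), one argument or row to a line, values as JSON. carry_out: Moves the arm, as the interface text tells. Its arguments: {"type":"object","properties":{"rows":{"type":"array","items":{"type":"array"}},"grip":{"type":"number"}},"required":["rows"]}

```bash
mkdir -p pics; ls
cat > h.py <<'E'
import numpy as np, cv2
from station import sensors, optics, env, finder
from scipy.spatial.transform import Rotation as R
def ray(pic,uv):
    p=cv2.undistortPoints(np.array([[uv]],float),pic["K"],np.array(pic["dist_coeffs"],float))[0,0]
    Rm=cv2.Rodrigues(np.array(pic["rvec"],float))[0]; t=np.array(pic["tvec"],float).ravel()
    return -Rm.T@t, Rm.T@np.array([p[0],p[1],1.])
def atz(pic,uv,z):
    o,d=ray(pic,uv); return o+d*(z-o[2])/d[2]
def proj(pic,P):
    return cv2.projectPoints(np.array([P],float),np.array(pic["rvec"],float),np.array(pic["tvec"],float),pic["K"],np.array(pic["dist_coeffs"],float))[0][0,0]
E
python3 - <<'E'
from h import *
print(sensors.state())
for n in("top","side"):
    p=optics.read_camera(n); cv2.imwrite(f"pics/{n}0.png",p["image"]); print(n,ray(p,(320,200)))
    for th,z in (("tap_hinge",.167),("tap_grip",.167),("mat_top",.004),("pot_1_mid",.03),("lid_knob",.032),("spool",0),("weight",0),("linen",0)):
        for d in finder.mark_of(p,th)[:8]:
            if d["confidence"]>.2: print(th,np.round(d["position"],0),round(d["confidence"],2),np.round(atz(p,d["position"],z),3))
E
```

```text
pics
{'clock': 0.0, 'joint_pos': array([-1.22003961e+00,  5.33573283e-02,  1.61428492e+00, -1.26375482e-05,
        1.47601501e+00, -1.19000649e-01]), 'joint_velocities': array([-0.00062475, -0.00139864,  0.00100804, -0.00066091,  0.00209819,
        0.00056301]), 'joint_efforts': array([ 2.41162852e-03, -3.93680227e+01, -3.70175314e+01,  1.39401923e-04,
        6.96379910e-03, -1.50397817e-06]), 'ee_pos': array([ 0.28269057, -0.55668595,  0.21736819]), 'orientation': array([-1.02465137e-03,  9.72541923e-01,  2.32725467e-01, -1.25601161e-04]), 'contact_force': array([ 0.17239717,  0.34577631, -0.23254904]), 'torque': array([-0.01810128,  0.02352176,  0.01066156]), 'grip_force': 0.0, 'opening': 0.08513531421539479}
top (array([ 0.40137189, -0.13917542,  1.80072988]), array([ 0.0986418 , -0.00264698, -0.9951963 ]))
tap_hinge [202. 178.] 0.79 [0.634 0.277 0.167]
tap_hinge [402. 213.] 0.6 [ 0.523 -0.434  0.167]
tap_grip [210. 197.] 0.74 [0.565 0.245 0.167]
tap_grip [284. 180.] 0.51 [ 0.633 -0.017  0.167]
mat_top [288. 236.] 0.91 [ 0.439 -0.024  0.004]
pot_1_mid [213. 212.] 0.65 [0.522 0.
[... 159 characters left out ...]
[319. 157.] 0.62 [ 0.75  -0.137  0.   ]
linen [403. 213.] 0.61 [ 0.536 -0.467  0.   ]
side (array([ 0.47346592, -1.17620974,  1.07863549]), array([ 0.05157466,  0.73799629, -0.67286465]))
tap_hinge [338. 117.] 0.75 [0.648 0.297 0.167]
tap_grip [316. 128.] 0.49 [0.558 0.227 0.167]
mat_top [290. 208.] 0.95 [ 0.446 -0.031  0.004]
pot_1_mid [308. 155.] 0.74 [0.526 0.243 0.03 ]
lid_knob [300. 282.] 0.5 [ 0.471 -0.383  0.032]
lid_knob [295. 248.] 0.44 [ 0.46  -0.249  0.032]
spool [324. 175.] 0.63 [0.58  0.148 0.   ]
spool [328. 309.] 0.49 [ 0.545 -0.457  0.   ]
weight [382. 224.] 0.59 [ 0.762 -0.132  0.   ]
linen [294. 247.] 0.66 [ 0.457 -0.214  0.   ]
linen [330. 308.] 0.63 [ 0.553 -0.456  0.   ]
```

```bash
python3 -c "
import cv2
for n,(a,b,c,d) in dict(top=(120,290,160,460),side=(70,340,180,480)).items():
    i=cv2.imread(f'pics/{n}0.png')[a:b,c:d]; s=min(800/i.shape[1],600/i.shape[0]); print(n,s); cv2.imwrite(f'pics/{n}0c.png',cv2.resize(i,None,fx=s,fy=s,interpolation=2))"
```

```text
top 2.6666666666666665
side 2.2222222222222223
```

View pics/top0c.png

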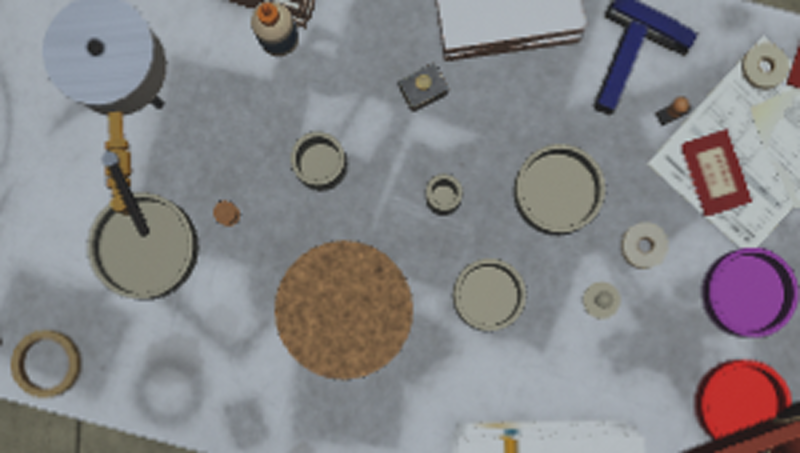

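View pics/side0c.png

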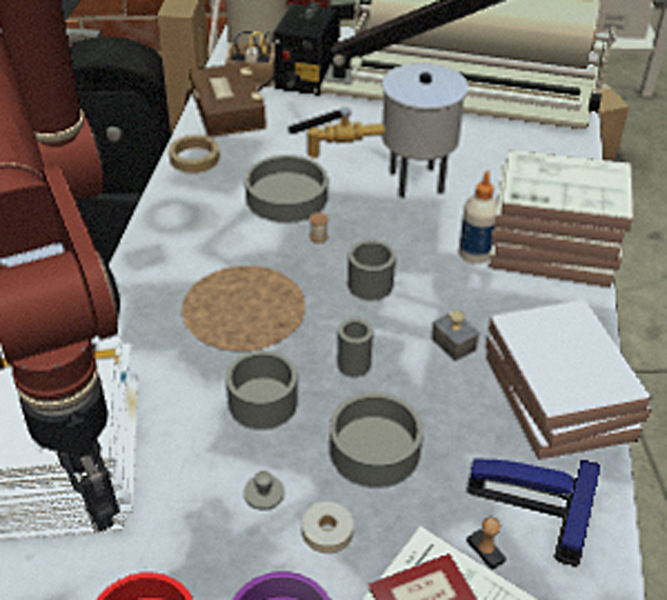

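The top view crop shows all the pots: pot_1 under the spout at (145,245), pot_2 (560,188), pot_3 (490,295), pot_4 (318,160), pot_5 (443,193). The lid is at (600,298). The lever is partly open, running from (110,158) to (147,232). The purple and red pots are look-alikes. Next I'll fit the pot poses.

```bash
cat >> h.py <<'E'
from scipy.optimize import minimize
DIM={1:(.152,.044),2:(.127,.052),3:(.102,.060),4:(.077,.068),5:(.052,.076)}
GUESS={1:(.52,.25),2:(.6,-.28),3:(.45,-.2),4:(.63,.03),5:(.6,-.15)}
def hull(pic,x,y,r,z0,z1,n=40):
    a=np.linspace(0,2*np.pi,n,endpoint=False)
    P=np.array([[x+r*np.cos(t),y+r*np.sin(t),z] for t in a for z in(z0,z1)])
    q=cv2.projectPoints(P,np.array(pic["rvec"],float),np.array(pic["tvec"],float),pic["K"],np.array(pic["dist_coeffs"],float))[0][:,0]
    return cv2.convexHull(q.astype(np.float32))
S=4
def fillm(h,box):
    m=np.zeros(((box[3]-box[1])*S,(box[2]-box[0])*S),np.uint8)
    cv2.fillPoly(m,[np.round(((h.reshape(-1,2)-box[:2]+.5)*S-.5)*16).astype(np.int32)],1,shift=4); return m>0
def fit(pic,g,r,z0,z1,thing):
    """fit xy of a cylinder silhouette to the network mask nearest the guess"""
    c=proj(pic,[*g,(z0+z1)/2]); best=None
    for d in finder.trace(pic,thing):
        e=np.hypot(*(np.array(d["position"])-c))
        if d["confidence"]>.2 and e<18 and (best is None or e<best[0]): best=(e,d)
    if best is None: return None
    m=best[1]["mask"].astype(np.uint8)
    ys,xs=np.nonzero(m); 
    hl=cv2.convexHull(np.stack([xs,ys],1)); m2=np.zeros_like(m); cv2.fillConvexPoly(m2,hl,1)
    box=np.array([xs.min()-12,ys.min()-12,xs.max()+12,ys.max()+12]).clip(0,None)
    sub=cv2.resize(m2[box[1]:box[3],box[0]:box[2]],None,fx=S,fy=S,interpolation=0)>0
    if sub.shape[0]==0: return None
    def cost(p):
        f=fillm(hull(pic,p[0],p[1],r,z0,z1),box)
        f=f[:sub.shape[0],:sub.shape[1]]; s=sub[:f.shape[0],:f.shape[1]]
        return 1-(f&s).sum()/(f|s).sum()
    o=minimize(cost,g,method="Nelder-Mead",options=dict(initial_simplex=[[g[0],g[1]],[g[0]+.02,g[1]],[g[0],g[1]+.02]],xatol=2e-4,fatol=1e-4))
    return o.x,1-o.fun,best[1]["confidence"]
def pots(ks=(1,2,3,4,5),cams=("top","side"),G=GUESS,z0={}):
    for n in cams:
        p=optics.read_camera(n)
        for k in ks:
            b=z0.get(k,0.); f=fit(p,G[k],DIM[k][0]/2,b,b+DIM[k][1],f"pot_{k}_mid")
            print(n,k,None if f is None else (np.round(f[0],4),round(f[1],3),round(f[2],2)))
E
python3 - <<'E'
from h import *
pots()
for n in("top","side"):
    p=optics.read_camera(n)
    for th,z in (("lid_knob",.032),("tap_hinge",.167),("tap_grip",.167)):
        for d in finder.mark_of(p,th)[:3]: print(n,th,np.round(d["position"],1),round(d["confidence"],2),np.round(atz(p,d["position"],z),4))
    print("mat",atz(p,finder.mark_of(p,"mat_top")[0]["position"],.004))
    print("lid",fit(p,(.448,-.39),.027,0.006,.012,"lid_knob"))
    print("tank",[(np.round(d["position"]),d["confidence"]) for d in finder.trace(p,"tap")][:3])
E
```

```text
top 1 (array([0.5239, 0.2656]), np.float64(0.969), 0.94)
top 2 (array([ 0.6166, -0.3318]), np.float64(0.971), 0.57)
top 3 (array([ 0.4634, -0.2321]), np.float64(0.939), 0.56)
top 4 (array([0.6492, 0.0121]), np.float64(0.953), 0.76)
top 5 (array([ 0.6059, -0.1669]), np.float64(0.936), 0.76)
side 1 (array([0.5266, 0.258 ]), np.float64(0.971), 0.57)
side 2 (array([ 0.6193, -0.3334]), np.float64(0.975), 0.86)
side 3 (array([ 0.4665, -0.2355]), np.float64(0.97), 0.58)
side 4 (array([0.6519, 0.0093]), np.float64(0.953), 0.95)
side 5 (array([ 0.605 , -0.1683]), np.float64(0.911), 0.64)
top lid_knob [386.3 234.8] 0.72 [ 0.4496 -0.3971  0.032 ]
top lid_knob [400.1 214.5] 0.53 [ 0.5276 -0.449   0.032 ]
top tap_hinge [197.6 180.4] 0.59 [0.6244 0.2917 0.167 ]
top tap_grip [212.1 197.8] 0.44 [0.5634 0.2372 0.167 ]
mat [ 0.43995652 -0.03619296  0.004     ]
lid (array([ 0.46033487, -0.3958869 ]), np.float64(0.8533026113671275), 0.48)
tank [(array([208., 195.]), 0.7)]
side lid_knob [299.7 285.6] 0.69 [ 0.4687 -0.3951  0.032 ]
side tap_hinge [336.4 119.7] 0.83 [0.6385 0.2792 0.167 ]
side tap_hinge [297.5 245.5] 0.59 [ 0.468  -0.3594  0.167 ]
side tap_grip [316.2 127. ] 0.56 [0.5574 0.2337 0.167 ]
mat [ 0.44621507 -0.03260673  0.004     ]
lid (array([ 0.46163187, -0.39633436]), np.float64(0.859493670886076), 0.58)
tank []
```

Emit:
carry_out(
  rows=[
    [[0,0,-0.03],[0,0,0.12]],
    [[0,0,-0.03],[0,0,0.12]],
    [[0,0,-0.03],[0,0,0.12]],
    [[0,0,-0.03],[0,0,0.12]],
    [[0,0,-0.03],[0,0,0.12]],
    [[0.06,-0.1,0],[0,0,0]],
    [[0.06,-0.1,0],[0,0,0]],
    [[0.06,-0.1,0],[0,0,0]],
    [[0.06,-0.1,0],[0,0,0]],
    [[0.06,-0.1,0],[0,0,0]],
  ],
  grip=0,
)

```text
clock: 3.2
ee_pos: [0.3586, -0.4314, 0.2562]
orientation: [0.0, 1.0, -0.001, 0.0]
contact_force: [-0.2, -0.2, 0.5]
opening: 0.0
grip_force: 0.0
```

Run:
```python
from h import *
s=sensors.state(); print(s["ee_pos"],s["orientation"],s["clock"],s["opening"])
for n in("top","side"):
    p=optics.read_camera(n)
    f=lambda u,v,z:np.round(atz(p,(u,v),z),3)
    if n=="top":
        c=lambda u,v:(160+u/2.6667-.3,120+v/2.6667-.3)
        print("tank",f(*c(97,48),.226),"hinge",f(*c(110,158),.17),"end",f(*c(147,233),.167),"pipe",f(*c(115,115),.14),f(*c(118,205),.14))
    else:
        c=lambda u,v:(180+u/2.2222-.3,70+v/2.2222-.3)
        print("tank",f(*c(426,78),.226),"hinge",f(*c(345,113),.17),"end",f(*c(291,130),.167))
```

```text
[ 0.35857604 -0.43137561  0.25616489] [ 7.10547513e-05  9.99999638e-01 -8.45054232e-04  7.26580093e-05] 3.2 8.05820221547102e-06
tank [0.765 0.288 0.226] hinge [0.629 0.279 0.17 ] end [0.531 0.226 0.167] pipe [0.693 0.283 0.14 ] [0.57  0.273 0.14 ]
tank [0.77  0.279 0.226] hinge [0.632 0.269 0.17 ] end [0.536 0.227 0.167]
```

Emit:
carry_out(
  rows=[
    [[0.036,-0.1416,0],[0,0,0]],
    [[0.036,-0.1416,0],[0,0,0]],
    [[0.036,-0.1416,0],[0,0,0]],
    [[0.036,-0.1416,0],[0,0,0]],
    [[0.036,-0.1416,0],[0,0,0]],
    [[0.036,-0.1416,0],[0,0,0]],
    [[0.036,-0.1416,0],[0,0,0]],
    [[0.036,-0.1416,0],[0,0,0]],
    [[0.036,-0.1416,0],[0,0,0]],
    [[0.036,-0.1416,0],[0,0,0]],
  ],
)

```text
clock: 4.3
ee_pos: [0.4489, -0.0777, 0.2564]
orientation: [0.0, 1.0, -0.001, 0.0]
contact_force: [0.7, -0.4, 0.1]
opening: -0.0001
grip_force: 0.0
```

Emit:
carry_out(
  rows=[
    [[0.036,-0.1416,0],[0,0,0]],
    [[0.036,-0.1416,0],[0,0,0]],
    [[0.036,-0.1416,0],[0,0,0]],
    [[0.036,-0.1416,0],[0,0,0]],
    [[0.036,-0.1416,0],[0,0,0]],
    [[0.036,-0.1416,0],[0,0,0]],
    [[0.036,-0.1416,0],[0,0,0]],
    [[0.036,-0.1416,0],[0,0,0]],
    [[0.036,-0.1416,0],[0,0,0]],
    [[0.036,-0.1416,0],[0,0,0]],
  ],
)

```text
clock: 5.3
ee_pos: [0.5399, 0.2764, 0.2561]
orientation: [0.0, 1.0, -0.001, 0.0]
contact_force: [-0.3, -0.3, -0.4]
opening: 0.0
grip_force: 0.0
```

Emit:
carry_out(
  rows=[
    [[0,0,0],[0,0,0]],
    [[0,0,0.06],[0,0,0]],
    [[0,0,0.06],[0,0,0]],
    [[0,0,0.06],[0,0,0]],
    [[0,0,0.06],[0,0,0]],
    [[0,0,0.06],[0,0,0]],
    [[0,0,0.06],[0,0,0]],
    [[0,0,0],[0,0,0]],
    [[0,0,0],[0,0,0]],
    [[0,0,0],[0,0,0]],
  ],
)

```text
clock: 6.3
ee_pos: [0.5397, 0.2757, 0.1672]
orientation: [-0.0, 1.0, -0.001, 0.001]
contact_force: [0.0, -0.0, -0.6]
opening: 0.0001
grip_force: 0.0
```

Emit:
carry_out(
  rows=[
    [[0.02,0.0587,0],[0,0,0]],
    [[0.02,0.0587,0],[0,0,0]],
    [[0.02,0.0587,0],[0,0,0]],
    [[0.0373,0.0387,0],[0,0,0]],
    [[0.0373,0.0387,0],[0,0,0]],
    [[0.0373,0.0387,0],[0,0,0]],
    [[0.04,0.0173,0],[0,0,0]],
    [[0.04,0.0173,0],[0,0,0]],
    [[0.03,0.0173,0],[0,0,0]],
    [[0,0,0],[0,0,0]],
  ],
)

```text
clock: 7.3
ee_pos: [0.6104, 0.1888, 0.166]
orientation: [0.0, 1.0, -0.001, -0.0]
contact_force: [-0.7, -0.1, -0.3]
opening: 0.0001
grip_force: 0.0
```

Emit:
carry_out(
  rows=[
    [[0.008,0,0],[0,0,0]],
    [[0.008,0,0],[0,0,0]],
    [[0.008,0,0],[0,0,0]],
    [[0.008,0,0],[0,0,0]],
    [[0,0,0],[0,0,0]],
    [[0,0,0],[0,0,0]],
    [[0,0,0],[0,0,0]],
    [[0,0,0],[0,0,0]],
    [[0,0,0],[0,0,0]],
    [[0,0,0],[0,0,0]],
  ],
)

```text
clock: 8.3
ee_pos: [0.6175, 0.1892, 0.1661]
orientation: [-0.0, 1.0, -0.001, -0.0]
contact_force: [-0.5, 0.1, 0.3]
opening: 0.0001
grip_force: 0.0
```

Emit:
carry_out(
  rows=[
    [[0.01,0,0],[0,0,0]],
    [[0.01,0,0],[0,0,0]],
    [[0.01,0,0],[0,0,0]],
    [[0,0,0],[0,0,0]],
    [[0,0,0],[0,0,0]],
    [[0,0,0],[0,0,0]],
    [[0,0,0],[0,0,0]],
    [[0,0,0],[0,0,0]],
    [[0,0,0],[0,0,0]],
    [[0,0,0],[0,0,0]],
  ],
)

```text
clock: 9.3
ee_pos: [0.6249, 0.1892, 0.1661]
orientation: [-0.0, 1.0, -0.001, 0.0]
contact_force: [0.6, 0.8, 0.3]
opening: -0.0002
grip_force: 0.0
```

Run:
```python
from h import *
o=[]
for n,(a,b,c,d) in dict(top=(130,250,160,260),side=(70,190,260,360)).items():
    i=optics.read_camera(n)["image"][a:b,c:d]; o.append(cv2.resize(i,None,fx=4,fy=4,interpolation=2))
cv2.imwrite("pics/tap1.png",np.hstack(o))
```

```text
(no output)
```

View pics/tap1.png

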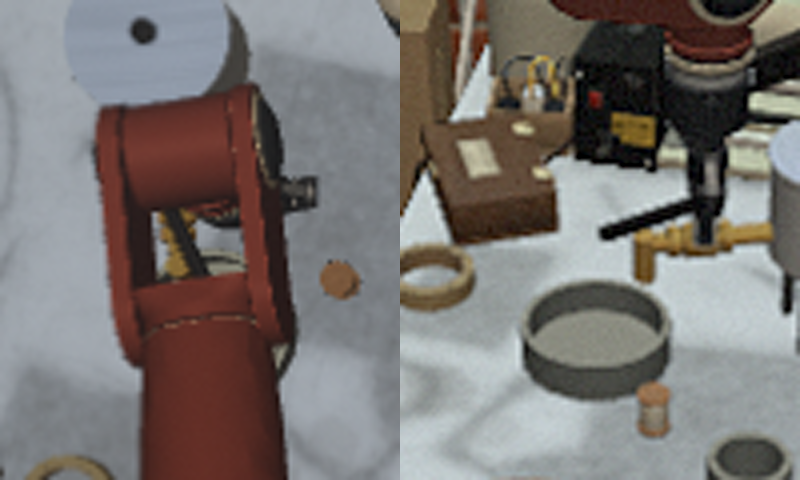

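Run:
```python
from h import *
p=optics.read_camera("side"); s=sensors.state()
for z in (.14,.152,.166): print(z,proj(p,[.6249,.1892,z]))
t=optics.read_camera("top")
o1,d1=ray(p,(310.3,128.2)); 
for uv in ((214.5,206.5),(213,203),(211,199)):
    o2,d2=ray(t,uv); A=np.stack([d1,-d2],1); k=np.linalg.lstsq(A,o2-o1,rcond=None)[0]; print(uv,o1+k[0]*d1,o2+k[1]*d2)
```

```text
0.14 [334.92002875 138.96196687]
0.152 [334.99664056 136.27847615]
0.166 [335.08706823 133.11313961]
(214.5, 206.5) [0.53476808 0.22757985 0.16666604] [0.53283987 0.22756045 0.16650657]
(213, 203) [0.53504462 0.23391237 0.16255213] [0.54537206 0.23407566 0.16349769]
(211, 199) [0.53540302 0.24211968 0.15722026] [0.55978816 0.24266679 0.15970158]
```

The tap crop shows the lever still at its old angle: in the side view it runs from (600,232) to (695,205). The fingertips at (705,242) look higher than expected, so they passed above it. I'll go back and sweep again lower down.

Emit:
carry_out(
  rows=[
    [[0,0,-0.04],[0,0,0]],
    [[0,0,-0.04],[0,0,0]],
    [[-0.085,-0.088,0],[0,0,0]],
    [[-0.085,-0.088,0],[0,0,0]],
    [[-0.085,-0.088,0],[0,0,0]],
    [[-0.085,-0.088,0],[0,0,0]],
    [[0,0,0],[0,0,0]],
    [[0,0,0.09],[0,0,0]],
    [[0,0,0.09],[0,0,0]],
    [[0,0,0],[0,0,0]],
  ],
)

```text
clock: 10.5
ee_pos: [0.5386, 0.2762, 0.1383]
orientation: [0.001, 1.0, -0.001, -0.002]
contact_force: [-0.6, 0.2, -0.9]
opening: -0.0002
grip_force: 0.0
```

Run:
```python
from h import *
o=[];s=sensors.state();e=s["ee_pos"];print(e,s["opening"])
p=optics.read_camera("side");i=p["image"].copy()
for z in (0,.014): print(proj(p,[e[0],e[1],e[2]-z]))
i=i[60:160,260:390]; cv2.imwrite("pics/tap2.png",cv2.resize(i,None,fx=6,fy=6,interpolation=2))
```

```text
[0.53863524 0.27621883 0.13830618] -0.00019052644548067513
[310.73490745 127.47353893]
[310.78515235 130.52625178]
```

View pics/tap2.png

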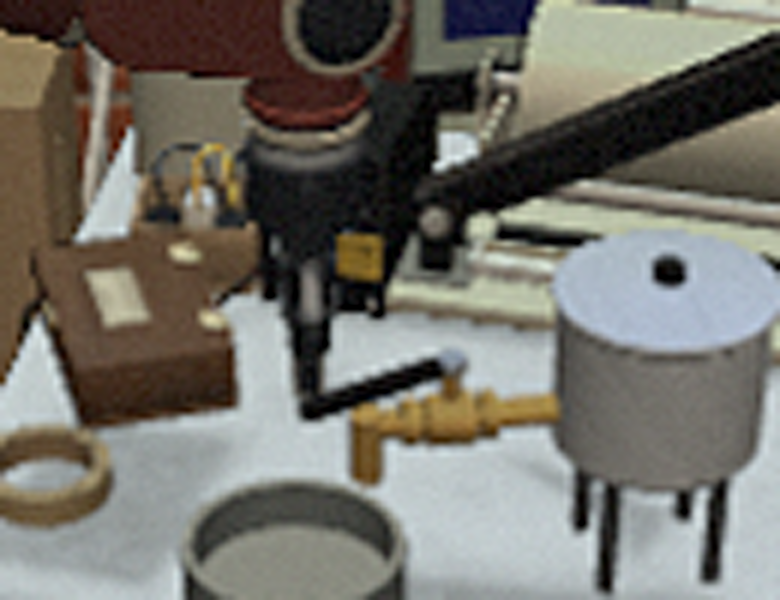

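Emit:
carry_out(
  rows=[
    [[0.02,0.0587,0],[0,0,0]],
    [[0.02,0.0587,0],[0,0,0]],
    [[0.025,0.0587,0],[0,0,0]],
    [[0.0373,0.0387,0],[0,0,0]],
    [[0.0373,0.0387,0],[0,0,0]],
    [[0,0,0],[0,0,0]],
    [[0,0,0],[0,0,0]],
    [[0,0,0],[0,0,0]],
    [[0,0,0],[0,0,0]],
    [[0,0,0],[0,0,0]],
  ],
)

```text
clock: 11.55
ee_pos: [0.5747, 0.2142, 0.141]
orientation: [0.0, 1.0, -0.0, -0.0]
contact_force: [0.5, 0.3, 0.2]
opening: -0.0001
grip_force: 0.0
```

Run:
```python
from h import *
s=sensors.state();print(s["ee_pos"],s["contact_force"])
i=optics.read_camera("side")["image"][60:160,260:390]; cv2.imwrite("pics/tap3.png",cv2.resize(i,None,fx=6,fy=6,interpolation=2))
```

```text
[0.57468088 0.21418491 0.14101966] [0.47296631 0.28445862 0.22012535]
```

View pics/tap3.png

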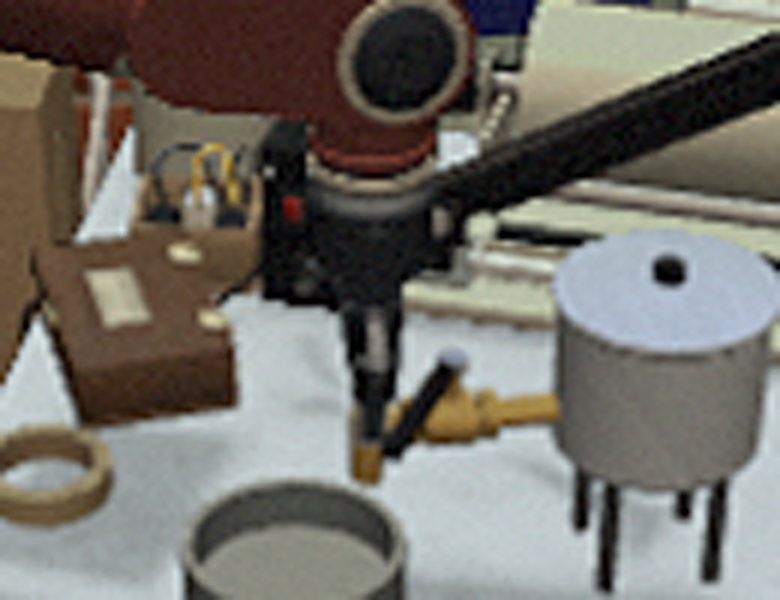

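Side crop: the fingers at (370,440) are now pushing the lever, which has turned to end at (395,450). I'll carry on to the stop.

Emit:
carry_out(
  rows=[
    [[0.04,0.036,0],[0,0,0]],
    [[0.04,0.036,0],[0,0,0]],
    [[0.04,0.016,0],[0,0,0]],
    [[0.04,0.016,0],[0,0,0]],
    [[0.03,0,0],[0,0,0]],
    [[0,0,0],[0,0,0]],
    [[0,0,0],[0,0,0]],
    [[0,0,0],[0,0,0]],
    [[0,0,0],[0,0,0]],
    [[0,0,0],[0,0,0]],
  ],
)

```text
clock: 12.6
ee_pos: [0.6214, 0.1866, 0.1406]
orientation: [0.001, 1.0, -0.001, -0.002]
contact_force: [-7.2, -2.8, 1.6]
opening: 0.0003
grip_force: 3.6
```

Emit:
carry_out(
  rows=[
    [[0.01,0,0],[0,0,0]],
    [[0.01,0,0],[0,0,0]],
    [[0,0,0],[0,0,0]],
    [[0,0,0],[0,0,0]],
    [[0,0,0],[0,0,0]],
    [[0,0,0],[0,0,0]],
    [[0,0,0],[0,0,0]],
    [[0,0,0],[0,0,0]],
    [[0,0,0],[0,0,0]],
    [[0,0,0],[0,0,0]],
  ],
)

```text
clock: 13.6
ee_pos: [0.6217, 0.1866, 0.1405]
orientation: [0.002, 1.0, -0.0, -0.008]
contact_force: [-23.8, -3.9, 10.4]
opening: 0.0
grip_force: 12.0
```

Emit:
carry_out(
  rows=[
    [[0.01,0,0],[0,0,0]],
    [[0.01,0,0],[0,0,0]],
    [[0,0,0],[0,0,0]],
    [[0,0,0],[0,0,0]],
    [[0,0,0],[0,0,0]],
    [[0,0,0],[0,0,0]],
    [[0,0,0],[0,0,0]],
    [[0,0,0],[0,0,0]],
    [[0,0,0],[0,0,0]],
    [[0,0,0],[0,0,0]],
  ],
)

```text
clock: 14.6
ee_pos: [0.622, 0.1866, 0.1403]
orientation: [0.003, 1.0, -0.0, -0.015]
contact_force: [-40.8, -5.7, 20.5]
opening: -0.0001
grip_force: 20.7
```

Emit:
carry_out(
  rows=[
    [[0.01,0,0],[0,0,0]],
    [[0.01,0,0],[0,0,0]],
    [[0,0,0],[0,0,0]],
    [[0,0,0],[0,0,0]],
    [[0,0,0],[0,0,0]],
    [[0,0,0],[0,0,0]],
    [[0,0,0],[0,0,0]],
    [[0,0,0],[0,0,0]],
    [[0,0,0],[0,0,0]],
    [[0,0,0],[0,0,0]],
  ],
)

```text
clock: 15.6
ee_pos: [0.6222, 0.1866, 0.1402]
orientation: [0.003, 1.0, 0.0, -0.021]
contact_force: [-57.8, -7.4, 27.9]
opening: -0.0001
grip_force: 29.5
```

Emit:
carry_out(
  rows=[
    [[-0.15,0,0],[0,0,0]],
    [[-0.15,0,0],[0,0,0]],
    [[-0.1,0,0],[0,0,0]],
    [[0,0,-0.1],[0,0,0]],
    [[0,0,-0.1],[0,0,0]],
    [[0,0.08,-0.08],[0,0,0]],
    [[0,0.08,0],[0,0,0]],
    [[0,0.08,0],[0,0,0]],
    [[0,0,0],[0,0,0]],
    [[0,0,0],[0,0,0]],
  ],
)

```text
clock: 16.6
ee_pos: [0.538, 0.1277, 0.2114]
orientation: [-0.0, 1.0, -0.001, 0.001]
contact_force: [-0.1, -0.6, -0.5]
opening: -0.0004
grip_force: 0.0
```

```bash
cat > tip.py <<'E'
from h import *
import sys
s=sensors.state();e=s["ee_pos"]
p=optics.read_camera("side");i=p["image"].copy()
print(e,s["opening"])
c=proj(p,e);a,b=int(c[0])-40,int(c[1])-60
i=cv2.resize(i[b:b+90,a:a+80],None,fx=5,fy=5,interpolation=2)
for z in (.005,0,-.014,-.03):
    q=(proj(p,e+[0,0,z])-[a,b]+.5)*5; cv2.line(i,(int(q[0])+40,int(q[1])),(int(q[0])+60,int(q[1])),(0,0,255) if z==-.014 else (0,255,0),1); print(z,q)
cv2.imwrite(sys.argv[1],i)
E
python3 tip.py pics/ta.png
python3 - <<'E'
from h import *
i=optics.read_camera("top")["image"][130:250,160:260]; cv2.imwrite("pics/tb.png",cv2.resize(i,None,fx=3.75,fy=3.75,interpolation=2))
E
```

```text
[0.53802645 0.12768415 0.21142353] -0.00036655543946191035
0.005 [205.11503093 301.39569967]
0 [205.19458161 307.39014847]
-0.014 [205.41537122 324.03283991]
-0.03 [205.66423865 342.80142484]
```

Emit:
carry_out(
  rows=[
    [[0,0,0],[0,0,0]],
    [[0,0,0],[0,0,0]],
    [[0,0,0],[0,0,0]],
    [[0,0,0],[0,0,0]],
    [[0,0,0],[0,0,0]],
    [[0,0,0],[0,0,0]],
    [[0,0,0],[0,0,0]],
    [[0,0,0],[0,0,0]],
    [[0,0,0],[0,0,0]],
    [[0,0,0],[0,0,0]],
  ],
  grip=0.5,
)

```text
clock: 17.7
ee_pos: [0.5373, 0.1279, 0.2111]
orientation: [0.0, 1.0, -0.001, 0.0]
contact_force: [0.1, 0.1, 0.6]
opening: 0.0427
grip_force: 0.0
```

```bash
python3 tip.py pics/tc.png
python3 - <<'E'
import cv2,numpy as np
a,b,c=[cv2.imread(f"pics/t{k}.png") for k in "abc"]; m=b[:450,:375]
cv2.imwrite("pics/tips.png",cv2.resize(np.hstack([a,c,m]),None,fx=.68,fy=.68))
E
```

```text
[0.53731281 0.12793477 0.21111698] 0.042747393229937376
0.005 [204.08894503 296.60503612]
0 [204.17075407 302.59762179]
-0.014 [204.39781135 319.23517515]
-0.03 [204.65374293 337.99802666]
```

View pics/tips.png

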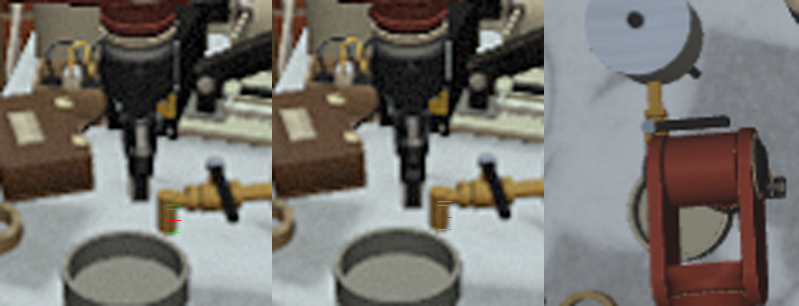

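The tap is shut: in the right-hand panel the lever lies across the pipe, (650,127) to (728,122). The fingertips appear about 25 mm higher than the quoted TCP offset, so I'll measure it with a gentle touch on the bare bench.

Emit:
carry_out(
  rows=[
    [[0,0.08,0],[0,0,0]],
    [[0,0.08,0],[0,0,0]],
    [[0,0.08,0],[0,0,0]],
    [[0,0.072,0],[0,0,0]],
    [[0,0,0.14],[0,0,0]],
    [[0,0,0.14],[0,0,0]],
    [[0,0,0.14],[0,0,0]],
    [[0,0,0.14],[0,0,0]],
    [[0,0,0.14],[0,0,0]],
    [[0,0,0],[0,0,0]],
  ],
  grip=0,
)

```text
clock: 18.75
ee_pos: [0.5324, 0.0501, 0.0305]
orientation: [-0.0, 1.0, -0.001, -0.006]
contact_force: [-1.5, 0.1, -0.8]
opening: 0.0004
grip_force: 0.0
```

Emit:
carry_out(
  rows=[
    [[0,0,0.02],[0,0,0]],
    [[0,0,0.02],[0,0,0]],
    [[0,0,0.02],[0,0,0]],
    [[0,0,0],[0,0,0]],
    [[0,0,0],[0,0,0]],
    [[0,0,0],[0,0,0]],
    [[0,0,0],[0,0,0]],
    [[0,0,0],[0,0,0]],
    [[0,0,0],[0,0,0]],
    [[0,0,0],[0,0,0]],
  ],
)

```text
clock: 19.75
ee_pos: [0.5372, 0.05, 0.0211]
orientation: [-0.0, 1.0, -0.001, -0.0]
contact_force: [1.0, 0.7, 0.1]
opening: 0.0001
grip_force: 0.0
```

Emit:
carry_out(
  rows=[
    [[0,0,0.02],[0,0,0]],
    [[0,0,0.02],[0,0,0]],
    [[0,0,0],[0,0,0]],
    [[0,0,0],[0,0,0]],
    [[0,0,0],[0,0,0]],
    [[0,0,0],[0,0,0]],
    [[0,0,0],[0,0,0]],
    [[0,0,0],[0,0,0]],
    [[0,0,0],[0,0,0]],
    [[0,0,0],[0,0,0]],
  ],
)

```text
clock: 20.75
ee_pos: [0.5372, 0.05, 0.0112]
orientation: [-0.0, 1.0, -0.001, 0.0]
contact_force: [-0.3, -0.5, 0.6]
opening: 0.0003
grip_force: 0.0
```

Emit:
carry_out(
  rows=[
    [[0,0,0.02],[0,0,0]],
    [[0,0,0.02],[0,0,0]],
    [[0,0,0],[0,0,0]],
    [[0,0,0],[0,0,0]],
    [[0,0,0],[0,0,0]],
    [[0,0,0],[0,0,0]],
    [[0,0,0],[0,0,0]],
    [[0,0,0],[0,0,0]],
    [[0,0,0],[0,0,0]],
    [[0,0,0],[0,0,0]],
  ],
)

```text
clock: 21.75
ee_pos: [0.5372, 0.0499, 0.0011]
orientation: [0.0, 1.0, -0.001, 0.0]
contact_force: [-0.0, -0.0, -0.3]
opening: -0.0
grip_force: 0.0
```

Emit:
carry_out(
  rows=[
    [[0,0,0.016],[0,0,0]],
    [[0,0,0.016],[0,0,0]],
    [[0,0,0],[0,0,0]],
    [[0,0,0],[0,0,0]],
    [[0,0,0],[0,0,0]],
    [[0,0,0],[0,0,0]],
    [[0,0,0],[0,0,0]],
    [[0,0,0],[0,0,0]],
    [[0,0,0],[0,0,0]],
    [[0,0,0],[0,0,0]],
  ],
)

```text
clock: 22.75
ee_pos: [0.5372, 0.05, -0.0069]
orientation: [-0.0, 1.0, -0.001, 0.0]
contact_force: [0.4, -1.0, 0.2]
opening: -0.0005
grip_force: 0.0
```

Emit:
carry_out(
  rows=[
    [[0,0,0.012],[0,0,0]],
    [[0,0,0.012],[0,0,0]],
    [[0,0,0],[0,0,0]],
    [[0,0,0],[0,0,0]],
    [[0,0,0],[0,0,0]],
    [[0,0,0],[0,0,0]],
    [[0,0,0],[0,0,0]],
    [[0,0,0],[0,0,0]],
    [[0,0,0],[0,0,0]],
    [[0,0,0],[0,0,0]],
  ],
)

```text
clock: 23.75
ee_pos: [0.5375, 0.0499, -0.0126]
orientation: [0.0, 1.0, -0.001, 0.0]
contact_force: [-1.0, -0.4, 5.0]
opening: -0.0001
grip_force: 2.6
```

Emit:
carry_out(
  rows=[
    [[0,0,0.012],[0,0,0]],
    [[0,0,0.008],[0,0,0]],
    [[0,0,0],[0,0,0]],
    [[0,0,0],[0,0,0]],
    [[0,0,0],[0,0,0]],
    [[0,0,0],[0,0,0]],
    [[0,0,0],[0,0,0]],
    [[0,0,0],[0,0,0]],
    [[0,0,0],[0,0,0]],
    [[0,0,0],[0,0,0]],
  ],
)

```text
clock: 24.75
ee_pos: [0.5375, 0.05, -0.0128]
orientation: [0.0, 1.0, -0.0, -0.002]
contact_force: [-18.9, -0.9, 39.0]
opening: 0.0003
grip_force: 19.4
```

Emit:
carry_out(
  rows=[
    [[0,0,-0.12],[0,0,0]],
    [[0,0,-0.12],[0,0,0]],
    [[0,0,-0.12],[0,0,0]],
    [[0,0,-0.12],[0,0,0]],
    [[-0.01,-0.112,0],[0,0,0]],
    [[-0.01,-0.112,0],[0,0,0]],
    [[-0.01,-0.112,0],[0,0,0]],
    [[-0.01,-0.112,0],[0,0,0]],
    [[-0.01,-0.112,0],[0,0,0]],
    [[0,0,0],[0,0,0]],
  ],
  grip=0.5,
)

```text
clock: 25.75
ee_pos: [0.5238, 0.1923, 0.101]
orientation: [-0.0, 1.0, 0.001, -0.001]
contact_force: [-0.5, -0.1, 0.3]
opening: 0.0424
grip_force: 0.0
```

Run:
```python
from h import *
print(sensors.state()["ee_pos"])
pots((1,),("side",),{1:(.525,.262)})
```

```text
[0.52375647 0.19229931 0.10102669]
side 1 (array([0.5245, 0.2588]), np.float64(0.892), 0.77)
```

Emit:
carry_out(
  rows=[
    [[0,0,0.089],[0,0,0]],
    [[0,0,0.089],[0,0,0]],
    [[0,0,0.089],[0,0,0]],
    [[0,0,0.085],[0,0,0]],
    [[0,0,0],[0,0,0]],
    [[0,0,0],[0,0,0]],
    [[0,0,0],[0,0,0]],
    [[0,0,0],[0,0,0]],
    [[0,0,0],[0,0,0]],
    [[0,0,0],[0,0,0]],
  ],
)

```text
clock: 26.85
ee_pos: [0.5254, 0.1901, 0.0148]
orientation: [-0.0, 1.0, -0.001, 0.001]
contact_force: [0.2, -0.2, 0.4]
opening: 0.0427
grip_force: 0.0
```

Emit:
carry_out(
  rows=[
    [[0,0,0],[0,0,0]],
    [[0,0,0],[0,0,0]],
    [[0,0,0],[0,0,0]],
    [[0,0,0],[0,0,0]],
    [[0,0,0],[0,0,0]],
    [[0,0,0],[0,0,0]],
    [[0,0,0],[0,0,0]],
    [[0,0,0],[0,0,0]],
    [[0,0,0],[0,0,0]],
    [[0,0,0],[0,0,0]],
  ],
  grip=0,
)

```text
clock: 27.85
ee_pos: [0.5251, 0.1901, 0.0144]
orientation: [-0.0, 1.0, -0.001, 0.0]
contact_force: [-0.9, 0.8, 4.1]
opening: 0.0065
grip_force: 64.3
```

Emit:
carry_out(
  rows=[
    [[0,0,-0.03],[0,0,0]],
    [[0,0,-0.03],[0,0,0]],
    [[-0.06,0,0],[0,0,0]],
    [[-0.06,0,0],[0,0,0]],
    [[-0.06,0,0],[0,0,0]],
    [[-0.06,0,0],[0,0,0]],
    [[0,0,-0.06],[0,0,0]],
    [[0,0,-0.06],[0,0,0]],
    [[0,0,-0.06],[0,0,0]],
    [[0,0,0],[0,0,0]],
  ],
)

```text
clock: 28.85
ee_pos: [0.4685, 0.1908, 0.0787]
orientation: [-0.001, 1.0, -0.001, 0.004]
contact_force: [0.7, -0.0, -2.7]
opening: 0.0069
grip_force: 63.8
```

Emit:
carry_out(
  rows=[
    [[-0.0088,0.06,0],[0,0,0]],
    [[-0.0088,0.12,0],[0,0,0]],
    [[-0.0088,0.13,0],[0,0,0]],
    [[-0.0088,0.14,0],[0,0,0]],
    [[-0.0088,0.14,0],[0,0,0]],
    [[-0.0088,0.14,0],[0,0,0]],
    [[-0.0088,0.14,0],[0,0,0]],
    [[-0.0088,0.13,0],[0,0,0]],
    [[-0.0088,0.12,0],[0,0,0]],
    [[-0.0088,0.064,0],[0,0,0]],
  ],
)

```text
clock: 29.85
ee_pos: [0.4416, -0.1086, 0.0737]
orientation: [0.0, 1.0, -0.002, -0.0]
contact_force: [0.3, -0.6, -2.4]
opening: 0.0071
grip_force: 63.8
```

Run:
```python
from h import *
o=[]
for n,(a,b,c,d) in dict(top=(170,270,230,350),side=(140,240,230,350)).items():
    i=optics.read_camera(n)["image"][a:b,c:d]; o.append(cv2.resize(i,None,fx=3.3,fy=3.3,interpolation=2))
cv2.imwrite("pics/p1.png",np.hstack(o))
```

```text
(no output)
```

View pics/p1.png

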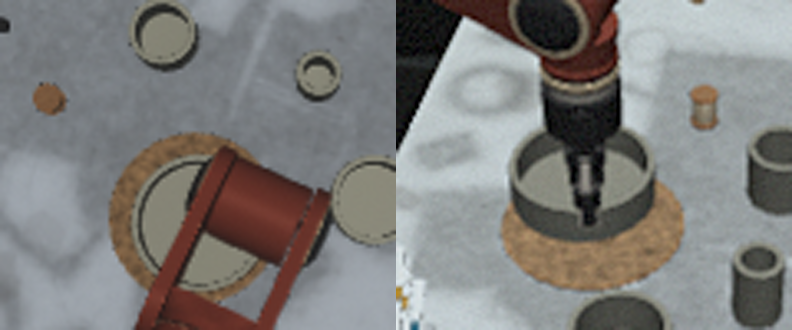

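The pot is held level above the mat, its rim centred at about (200,215) in the top panel. Now lowering it.

Emit:
carry_out(
  rows=[
    [[0,0,0.05],[0,0,0]],
    [[0,0,0.05],[0,0,0]],
    [[0,0,0.05],[0,0,0]],
    [[0,0,0.03],[0,0,0]],
    [[0,0,0.02],[0,0,0]],
    [[0,0,0.01],[0,0,0]],
    [[0,0,0.01],[0,0,0]],
    [[0,0,0],[0,0,0]],
    [[0,0,0],[0,0,0]],
    [[0,0,0],[0,0,0]],
  ],
)

```text
clock: 30.95
ee_pos: [0.4428, -0.1061, 0.0196]
orientation: [0.0, 1.0, -0.001, 0.0]
contact_force: [-1.1, -0.5, -2.7]
opening: 0.0072
grip_force: 63.7
```

Emit:
carry_out(
  rows=[
    [[0,0,0],[0,0,0]],
    [[0,0,0],[0,0,0]],
    [[0,0,0],[0,0,0]],
    [[0,0,0],[0,0,0]],
    [[0,0,-0.04],[0,0,0]],
    [[0,0,-0.08],[0,0,0]],
    [[0,0,-0.12],[0,0,0]],
    [[0,0,-0.12],[0,0,0]],
    [[0,0,-0.12],[0,0,0]],
    [[0,0,-0.12],[0,0,0]],
  ],
  grip=0.5,
)

```text
clock: 31.95
ee_pos: [0.4424, -0.1059, 0.1712]
orientation: [0.0, 1.0, -0.001, 0.001]
contact_force: [0.1, -0.3, 0.4]
opening: 0.0431
grip_force: 0.0
```

Run:
```python
from h import *
print(sensors.state()["ee_pos"],sensors.state()["clock"])
pots(G={1:(.443,-.034),2:(.618,-.3325),3:(.465,-.234),4:(.6505,.0107),5:(.6055,-.1676)},z0={1:.004})
print(sensors.state()["clock"])
```

```text
[ 0.44243005 -0.10585418  0.17124565] 31.95
top 1 (array([ 0.431 , -0.0317]), np.float64(0.663), 0.81)
top 2 (array([ 0.6162, -0.3318]), np.float64(0.969), 0.78)
top 3 (array([ 0.464 , -0.2322]), np.float64(0.952), 0.65)
top 4 (array([0.6482, 0.0132]), np.float64(0.926), 0.59)
top 5 (array([ 0.6025, -0.1677]), np.float64(0.931), 0.6)
side 1 (array([ 0.4363, -0.038 ]), np.float64(0.958), 0.63)
side 2 (array([ 0.6198, -0.3339]), np.float64(0.971), 0.56)
side 3 (array([ 0.4647, -0.2367]), np.float64(0.944), 0.67)
side 4 (array([0.6519, 0.0088]), np.float64(0.965), 0.98)
side 5 (array([ 0.6065, -0.1716]), np.float64(0.882), 0.87)
32.55
```

Emit:
carry_out(
  rows=[
    [[0.0702,0.1144,0],[0,0,0]],
    [[0.0702,0.1144,0],[0,0,0]],
    [[0.0702,0.1144,0],[0,0,0]],
    [[0.0702,0.1144,0],[0,0,0]],
    [[0.0702,0.1144,0],[0,0,0]],
    [[0.0702,0.1144,0],[0,0,0]],
    [[0.0702,0.1144,0],[0,0,0]],
    [[0.0702,0.1144,0],[0,0,0]],
    [[0.0702,0.1144,0],[0,0,0]],
    [[0.0702,0.1144,0],[0,0,0]],
  ],
)

```text
clock: 33.55
ee_pos: [0.618, -0.3933, 0.1682]
orientation: [-0.0, 1.0, -0.001, -0.0]
contact_force: [0.2, -0.3, 0.7]
opening: 0.0424
grip_force: 0.0
```

Run:
```python
from h import *
print(sensors.state()["ee_pos"])
G={1:(.437,-.036),2:(.618,-.3325),3:(.465,-.234),4:(.6505,.0107),5:(.6055,-.1676)}
for i in range(2): pots((1,3,4,5),G=G,z0={1:.004})
```

```text
[ 0.61804117 -0.39326314  0.16823678]
top 1 (array([ 0.4326, -0.037 ]), np.float64(0.971), 0.93)
top 3 (array([ 0.4755, -0.2189]), np.float64(0.367), 0.63)
top 4 (array([0.6464, 0.0134]), np.float64(0.925), 0.72)
top 5 (array([ 0.6045, -0.166 ]), np.float64(0.908), 0.75)
side 1 (array([ 0.4362, -0.0397]), np.float64(0.973), 0.56)
side 3 (array([ 0.4646, -0.2344]), np.float64(0.944), 0.95)
side 4 (array([0.6518, 0.0137]), np.float64(0.147), 0.63)
side 5 (array([ 0.6058, -0.1684]), np.float64(0.788), 0.61)
top 1 (array([ 0.4342, -0.0348]), np.float64(0.96), 0.75)
top 3 (array([ 0.4828, -0.2106]), np.float64(0.384), 0.48)
top 4 (array([0.649 , 0.0126]), np.float64(0.956), 0.79)
top 5 (array([ 0.6037, -0.1675]), np.float64(0.946), 0.73)
side 1 None
side 3 (array([ 0.4664, -0.2354]), np.float64(0.97), 0.81)
side 4 (array([0.6529, 0.0162]), np.float64(0.119), 0.55)
side 5 (array([ 0.6057, -0.1691]), np.float64(0.867), 0.74)
```

Emit:
carry_out(
  rows=[
    [[0,0,0.12],[0,0,0]],
    [[0,0,0.12],[0,0,0]],
    [[0,0,0.12],[0,0,0]],
    [[0,0,0.1],[0,0,0]],
    [[0,0,0.08],[0,0,0]],
    [[0,0,0.04],[0,0,0]],
    [[0,0,0],[0,0,0]],
    [[0,0,0],[0,0,0]],
    [[0,0,0],[0,0,0]],
    [[0,0,0],[0,0,0]],
  ],
)

```text
clock: 35.55
ee_pos: [0.6185, -0.3929, 0.026]
orientation: [0.001, 1.0, -0.001, 0.001]
contact_force: [-0.0, -0.7, -0.2]
opening: 0.0426
grip_force: 0.0
```

Emit:
carry_out(
  rows=[
    [[0,0,0],[0,0,0]],
    [[0,0,0],[0,0,0]],
    [[0,0,0],[0,0,0]],
    [[0,0,0],[0,0,0]],
    [[0,0,-0.04],[0,0,0]],
    [[0,0,-0.08],[0,0,0]],
    [[0,0,-0.08],[0,0,0]],
    [[0,0,-0.08],[0,0,0]],
    [[0,0,-0.08],[0,0,0]],
    [[0,0,-0.08],[0,0,0]],
  ],
  grip=0,
)

```text
clock: 36.55
ee_pos: [0.618, -0.3925, 0.1374]
orientation: [0.001, 1.0, -0.001, 0.001]
contact_force: [0.1, -0.8, -2.0]
opening: 0.0061
grip_force: 61.2
```

Emit:
carry_out(
  rows=[
    [[-0.03,-0.05,0],[0,0,0]],
    [[-0.075,-0.12,0],[0,0,0]],
    [[-0.085,-0.14,0],[0,0,0]],
    [[-0.085,-0.14,0],[0,0,0]],
    [[-0.085,-0.14,0],[0,0,0]],
    [[-0.085,-0.14,0],[0,0,0]],
    [[-0.085,-0.14,0],[0,0,0]],
    [[-0.085,-0.14,0],[0,0,0]],
    [[-0.075,-0.1,0],[0,0,0]],
    [[-0.042,-0.07,0],[0,0,0]],
  ],
)

```text
clock: 37.55
ee_pos: [0.4341, -0.0955, 0.1358]
orientation: [0.0, 1.0, -0.0, 0.001]
contact_force: [0.1, -0.2, -0.8]
opening: 0.0061
grip_force: 61.2
```

Emit:
carry_out(
  rows=[
    [[0,0,0.05],[0,0,0]],
    [[0,0,0.05],[0,0,0]],
    [[0,0,0.05],[0,0,0]],
    [[0,0,0],[0,0,0]],
    [[0,0,0],[0,0,0]],
    [[0,0,0],[0,0,0]],
    [[0,0,0],[0,0,0]],
    [[0,0,0],[0,0,0]],
    [[0,0,0],[0,0,0]],
    [[0,0,0],[0,0,0]],
  ],
)

```text
clock: 38.55
ee_pos: [0.4351, -0.0969, 0.0968]
orientation: [0.0, 1.0, -0.001, 0.0]
contact_force: [-0.8, 0.1, -2.2]
opening: 0.0063
grip_force: 61.2
```

Run:
```python
from h import *
e=sensors.state()["ee_pos"]; print(e)
G={1:(.435,-.038),2:(.435,-.034)}
pots((1,2),("side","side"),G=G,z0={1:.004,2:e[2]-.026})
i=optics.read_camera("side")["image"][130:240,220:340]; cv2.imwrite("pics/n2.png",cv2.resize(i,None,fx=5,fy=5,interpolation=2))
```

```text
[ 0.43509374 -0.09691221  0.09680394]
side 1 (array([ 0.4375, -0.0413]), np.float64(0.766), 0.71)
side 2 (array([ 0.4394, -0.0404]), np.float64(0.916), 0.83)
side 1 (array([ 0.4361, -0.0412]), np.float64(0.704), 0.6)
side 2 (array([ 0.4383, -0.0437]), np.float64(0.942), 0.72)
```

View pics/n2.png

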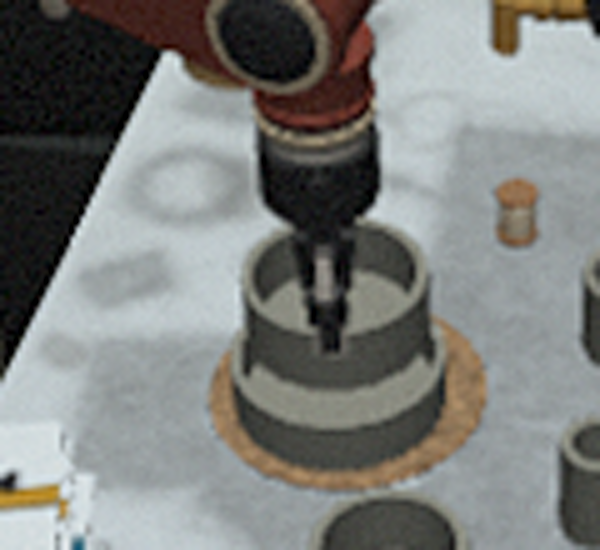

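Pot_2 hangs upright over pot_1: its edges are at columns 243 to 428, inside pot_1's 232 to 447. Lowering it.

Emit:
carry_out(
  rows=[
    [[-0.004,0,0.04],[0,0,0]],
    [[0,0,0.04],[0,0,0]],
    [[0,0,0.04],[0,0,0]],
    [[0,0,0.03],[0,0,0]],
    [[0,0,0.03],[0,0,0]],
    [[0,0,0.02],[0,0,0]],
    [[0,0,0.02],[0,0,0]],
    [[0,0,0.015],[0,0,0]],
    [[0,0,0],[0,0,0]],
    [[0,0,0],[0,0,0]],
  ],
)

```text
clock: 39.9
ee_pos: [0.4339, -0.0969, 0.0378]
orientation: [-0.0, 1.0, -0.001, -0.0]
contact_force: [0.0, 1.5, -2.3]
opening: 0.006
grip_force: 61.2
```

Emit:
carry_out(
  rows=[
    [[0,0,0],[0,0,0]],
    [[0,0,0],[0,0,0]],
    [[0,0,0],[0,0,0]],
    [[0,0,0],[0,0,0]],
    [[0,0,-0.05],[0,0,0]],
    [[0,0,-0.1],[0,0,0]],
    [[0,0,-0.12],[0,0,0]],
    [[0,0,-0.12],[0,0,0]],
    [[0,0,-0.12],[0,0,0]],
    [[0,0,0],[0,0,0]],
  ],
  grip=0.45,
)

```text
clock: 40.9
ee_pos: [0.4371, -0.0981, 0.1719]
orientation: [0.002, 1.0, -0.001, 0.005]
contact_force: [-0.1, -0.1, 0.4]
opening: 0.0387
grip_force: 0.0
```

Emit:
carry_out(
  rows=[
    [[0.0124,0.0736,0],[0,0,0]],
    [[0.0124,0.0736,0],[0,0,0]],
    [[0.0124,0.0736,0],[0,0,0]],
    [[0.0124,0.0736,0],[0,0,0]],
    [[0.0124,0.0736,0],[0,0,0]],
    [[0.0124,0.0736,0],[0,0,0]],
    [[0.0124,0.0736,0],[0,0,0]],
    [[0.0124,0.0736,0],[0,0,0]],
    [[0.0124,0.0736,0],[0,0,0]],
    [[0.0124,0.0736,0],[0,0,0]],
  ],
)

```text
clock: 41.9
ee_pos: [0.4649, -0.2825, 0.1652]
orientation: [-0.0, 1.0, -0.001, -0.0]
contact_force: [0.5, 0.8, -0.5]
opening: 0.0383
grip_force: 0.0
```

```bash
cat >> h.py <<'E'
def rim(pic,x,y,z): return None
E
python3 - <<'E'
from h import *
print(sensors.state()["ee_pos"])
G={1:(.435,-.038),2:(.435,-.036),3:(.465,-.234),4:(.6505,.0107),5:(.6055,-.1676)}
for i in range(2): pots((1,2,3,4,5),G=G,z0={1:.004,2:.011})
o=[]
for n,(a,b,c,d) in dict(top=(150,270,240,360),side=(140,260,240,360)).items():
    i=optics.read_camera(n)["image"][a:b,c:d]; o.append(cv2.resize(i,None,fx=3.3,fy=3.3,interpolation=2))
cv2.imwrite("pics/n2b.png",np.hstack(o))
E
```

```text
[ 0.46491273 -0.28247264  0.16524595]
top 1 (array([ 0.4336, -0.035 ]), np.float64(0.97), 0.83)
top 2 (array([ 0.4352, -0.0393]), np.float64(0.974), 0.84)
top 3 (array([ 0.4632, -0.2312]), np.float64(0.823), 0.61)
top 4 None
top 5 (array([ 0.6024, -0.1669]), np.float64(0.932), 0.67)
side 1 (array([ 0.4351, -0.0398]), np.float64(0.814), 0.95)
side 2 (array([ 0.435 , -0.0125]), np.float64(0.642), 0.79)
side 3 (array([ 0.4653, -0.2343]), np.float64(0.944), 0.55)
side 4 (array([0.6512, 0.008 ]), np.float64(0.907), 0.7)
side 5 (array([ 0.6063, -0.1716]), np.float64(0.916), 0.64)
top 1 (array([ 0.4338, -0.0369]), np.float64(0.971), 0.76)
top 2 (array([ 0.4348, -0.0398]), np.float64(0.956), 0.8)
top 3 (array([ 0.4625, -0.2298]), np.float64(0.754), 0.62)
top 4 (array([0.6484, 0.0114]), np.float64(0.937), 0.7)
top 5 (array([ 0.6032, -0.1664]), np.float64(0.863), 0.54)
side 1 (array([ 0.4363, -0.0404]), np.float64(0.799), 0.61)
side 2 (array([ 0.4321, -0.0094]), np.float64(0.585), 0.68)
side 3 (array([ 0.4665, -0.2355]), np.float64(0.968), 0.98)
side 4 (array([0.6508, 0.0111]), np.float64(0.921), 0.61)
side 5 (array([ 0.6055, -0.1709]), np.float64(0.908), 0.57)
```

View pics/n2b.png

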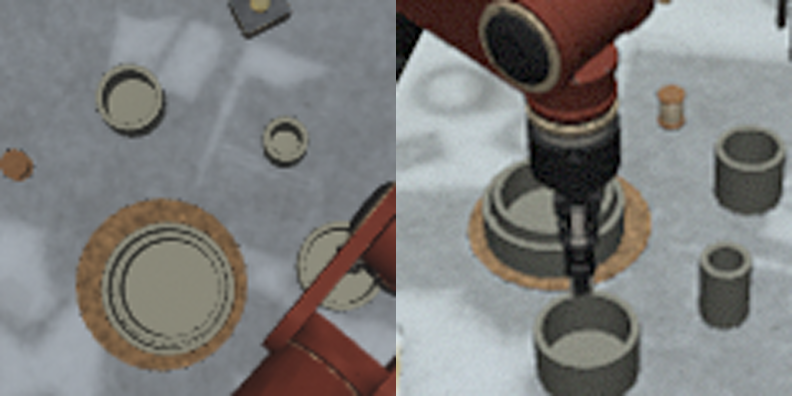

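Pot_2 is nested in pot_1: the top crop shows concentric rims round (170,287). Next I'll pick pot_3, move it aside and measure pot_2 with a clear view.

Emit:
carry_out(
  rows=[
    [[0,0,0.11],[0,0,0]],
    [[0,0,0.11],[0,0,0]],
    [[0,0,0.11],[0,0,0]],
    [[0,0,0.1],[0,0,0]],
    [[0,0,0.06],[0,0,0]],
    [[0,0,0.033],[0,0,0]],
    [[0,0,0],[0,0,0]],
    [[0,0,0],[0,0,0]],
    [[0,0,0],[0,0,0]],
    [[0,0,0],[0,0,0]],
  ],
)

```text
clock: 44.2
ee_pos: [0.4655, -0.2816, 0.036]
orientation: [0.001, 1.0, -0.001, 0.001]
contact_force: [0.1, 0.8, 0.3]
opening: 0.0385
grip_force: 0.0
```

Emit:
carry_out(
  rows=[
    [[0,0,0],[0,0,0]],
    [[0,0,0],[0,0,0]],
    [[0,0,0],[0,0,0]],
    [[0,0,0],[0,0,0]],
    [[0,0,-0.04],[0,0,0]],
    [[0,0,-0.08],[0,0,0]],
    [[0,0,-0.08],[0,0,0]],
    [[0,0,-0.08],[0,0,0]],
    [[0,0,-0.08],[0,0,0]],
    [[0,0,-0.08],[0,0,0]],
  ],
  grip=0,
)

```text
clock: 45.2
ee_pos: [0.4643, -0.2807, 0.1454]
orientation: [-0.0, 1.0, -0.001, -0.0]
contact_force: [-0.9, 0.1, -1.2]
opening: 0.0069
grip_force: 57.8
```

Emit:
carry_out(
  rows=[
    [[0.06,0,0],[0,0,0]],
    [[0.08,0,0],[0,0,0]],
    [[0.08,0,0],[0,0,0]],
    [[0.08,0,0],[0,0,0]],
    [[0.08,0,0],[0,0,0]],
    [[0.08,0,0],[0,0,0]],
    [[0.06,0,0],[0,0,0]],
    [[0,0,0],[0,0,0]],
    [[0,0,0],[0,0,0]],
    [[0,0,0],[0,0,0]],
  ],
)

```text
clock: 46.2
ee_pos: [0.5939, -0.2811, 0.1444]
orientation: [-0.0, 1.0, -0.001, -0.0]
contact_force: [-1.2, 0.2, -1.2]
opening: 0.0071
grip_force: 58.1
```

Run:
```python
from h import *
e=sensors.state()["ee_pos"]; print(e)
G={1:(.435,-.038),2:(.435,-.038),3:(e[0],e[1]+.047)}
for i in range(3): pots((1,2,3),G=G,z0={1:.004,2:.011,3:e[2]-.0345})
```

```text
[ 0.59389366 -0.28106281  0.14442919]
top 1 (array([ 0.4332, -0.0343]), np.float64(0.697), 0.81)
top 2 (array([ 0.4328, -0.0388]), np.float64(0.955), 0.74)
top 3 (array([ 0.5887, -0.2347]), np.float64(0.67), 0.67)
side 1 (array([ 0.4362, -0.0428]), np.float64(0.775), 0.91)
side 2 (array([ 0.4372, -0.0154]), np.float64(0.761), 0.56)
side 3 (array([ 0.5911, -0.2385]), np.float64(0.915), 0.81)
top 1 (array([ 0.4348, -0.0353]), np.float64(0.916), 0.62)
top 2 (array([ 0.4358, -0.0408]), np.float64(0.936), 0.58)
top 3 (array([ 0.588 , -0.2321]), np.float64(0.623), 0.58)
side 1 (array([ 0.4363, -0.036 ]), np.float64(0.742), 0.77)
side 2 (array([ 0.4369, -0.0212]), np.float64(0.816), 0.75)
side 3 (array([ 0.5917, -0.2375]), np.float64(0.934), 0.7)
top 1 (array([ 0.4343, -0.0357]), np.float64(0.914), 0.51)
top 2 (array([ 0.4338, -0.0397]), np.float64(0.963), 0.86)
top 3 (array([ 0.5858, -0.2312]), np.float64(0.549), 0.63)
side 1 (array([ 0.4362, -0.0398]), np.float64(0.78), 0.9)
side 2 (array([ 0.436 , -0.0212]), np.float64(0.758), 0.91)
side 3 (array([ 0.592 , -0.2375]), np.float64(0.94), 0.85)
```

```bash
cat >> h.py <<'E'
def band(k,g,z0,z1,n=3,cams=("top","side")):
    for c in cams:
        r=[]
        for _ in range(n):
            p=optics.read_camera(c); f=fit(p,g,DIM[k][0]/2,z0,z1,f"pot_{k}_mid")
            if f and f[1]>.85: r.append([*f[0],f[1]])
        if r: print(c,k,len(r),np.round(np.mean(r,0),4),np.round(np.std(r,0),4))
        else: print(c,k,"none")
E
python3 - <<'E'
from h import *
band(2,(.435,-.038),.048,.063)
e=sensors.state()["ee_pos"]; b=e[2]-.0345
band(3,(e[0]-.003,e[1]+.045),b,b+.06,4,("side",))
print(sensors.state()["clock"])
E
```

```text
top 2 3 [ 0.4353 -0.039   0.9686] [0.0005 0.0006 0.0009]
side 2 3 [ 0.4378 -0.0441  0.9408] [0.0005 0.0007 0.0222]
side 3 4 [ 0.5917 -0.2401  0.9319] [0.     0.001  0.0114]
48.4
```

Emit:
carry_out(
  rows=[
    [[-0.03,-0.04,0],[0,0,0]],
    [[-0.06,-0.08,0],[0,0,0]],
    [[-0.08,-0.1,0],[0,0,0]],
    [[-0.08,-0.1,0],[0,0,0]],
    [[-0.08,-0.1,0],[0,0,0]],
    [[-0.08,-0.1,0],[0,0,0]],
    [[-0.08,-0.1,0],[0,0,0]],
    [[-0.07,-0.084,0],[0,0,0]],
    [[-0.04,-0.06,0],[0,0,0]],
    [[-0.016,-0.02,0],[0,0,0]],
  ],
)

```text
clock: 49.4
ee_pos: [0.4396, -0.0833, 0.1443]
orientation: [-0.0, 1.0, 0.0, -0.0]
contact_force: [1.0, -1.1, -0.9]
opening: 0.007
grip_force: 58.0
```

Emit:
carry_out(
  rows=[
    [[0,0,0.05],[0,0,0]],
    [[0,0,0.05],[0,0,0]],
    [[0,0,0.05],[0,0,0]],
    [[0,0,0],[0,0,0]],
    [[0,0,0],[0,0,0]],
    [[0,0,0],[0,0,0]],
    [[0,0,0],[0,0,0]],
    [[0,0,0],[0,0,0]],
    [[0,0,0],[0,0,0]],
    [[0,0,0],[0,0,0]],
  ],
)

```text
clock: 50.4
ee_pos: [0.4411, -0.0849, 0.1074]
orientation: [0.0, 1.0, -0.001, 0.0]
contact_force: [0.4, 0.3, -1.7]
opening: 0.0068
grip_force: 58.1
```

Run:
```python
from h import *
e=sensors.state()["ee_pos"]; print(e); b=e[2]-.0354
band(3,(e[0]-.003,e[1]+.043),b,b+.06,4,("side",))
print(sensors.state()["clock"])
```

```text
[ 0.44113085 -0.08492554  0.10735796]
side 3 4 [ 0.4385 -0.0434  0.9435] [0.0006 0.001  0.0057]
50.8
```

Emit:
carry_out(
  rows=[
    [[-0.003,0.002,0.04],[0,0,0]],
    [[0,0,0.04],[0,0,0]],
    [[0,0,0.04],[0,0,0]],
    [[0,0,0.03],[0,0,0]],
    [[0,0,0.03],[0,0,0]],
    [[0,0,0.02],[0,0,0]],
    [[0,0,0.012],[0,0,0]],
    [[0,0,0],[0,0,0]],
    [[0,0,0],[0,0,0]],
    [[0,0,0],[0,0,0]],
  ],
)

```text
clock: 51.8
ee_pos: [0.4406, -0.0855, 0.0546]
orientation: [0.0, 1.0, -0.001, 0.0]
contact_force: [-0.4, -0.1, -0.9]
opening: 0.007
grip_force: 58.0
```

Emit:
carry_out(
  rows=[
    [[0,0,0],[0,0,0]],
    [[0,0,0],[0,0,0]],
    [[0,0,0],[0,0,0]],
    [[0,0,0],[0,0,0]],
    [[0,0,-0.05],[0,0,0]],
    [[0,0,-0.1],[0,0,0]],
    [[0,0,-0.12],[0,0,0]],
    [[0,0,-0.12],[0,0,0]],
    [[0,0,-0.12],[0,0,0]],
    [[0,0,0],[0,0,0]],
  ],
  grip=0.45,
)

```text
clock: 52.8
ee_pos: [0.4432, -0.0865, 0.1881]
orientation: [0.002, 1.0, -0.001, 0.005]
contact_force: [-0.6, -0.4, 1.2]
opening: 0.0388
grip_force: 0.0
```

Emit:
carry_out(
  rows=[
    [[0.0838,-0.0262,0],[0,0,0]],
    [[0.0838,-0.0262,0],[0,0,0]],
    [[0.0838,-0.0262,0],[0,0,0]],
    [[0.0838,-0.0262,0],[0,0,0]],
    [[0.0838,-0.0262,0],[0,0,0]],
    [[0.0838,-0.0262,0],[0,0,0]],
    [[0.0838,-0.0262,0],[0,0,0]],
    [[0.0838,-0.0262,0],[0,0,0]],
    [[0.0838,-0.0262,0],[0,0,0]],
    [[0.0838,-0.0262,0],[0,0,0]],
  ],
)

```text
clock: 53.8
ee_pos: [0.6504, -0.0198, 0.1813]
orientation: [-0.0, 1.0, -0.001, -0.0]
contact_force: [0.2, -0.6, 0.0]
opening: 0.0387
grip_force: 0.0
```

Run:
```python
from h import *
e=sensors.state()["ee_pos"]; print(e)
band(3,(.437,-.042),.063,.078,3)
band(4,(.650,.011),0,.068,3)
o=[]
for n,(a,b,c,d) in dict(top=(150,270,240,360),side=(140,260,240,360)).items():
    i=optics.read_camera(n)["image"][a:b,c:d]; o.append(cv2.resize(i,None,fx=3.3,fy=3.3,interpolation=2))
cv2.imwrite("pics/n3b.png",np.hstack(o))
```

```text
[ 0.65035578 -0.01982646  0.18128162]
top 3 3 [ 0.4364 -0.0419  0.9163] [0.0005 0.0008 0.0114]
side 3 3 [ 0.4375 -0.0468  0.9422] [0.0006 0.0002 0.015 ]
top 4 none
side 4 3 [0.651  0.0113 0.9284] [0.0004 0.0021 0.0326]
```

View pics/n3b.png

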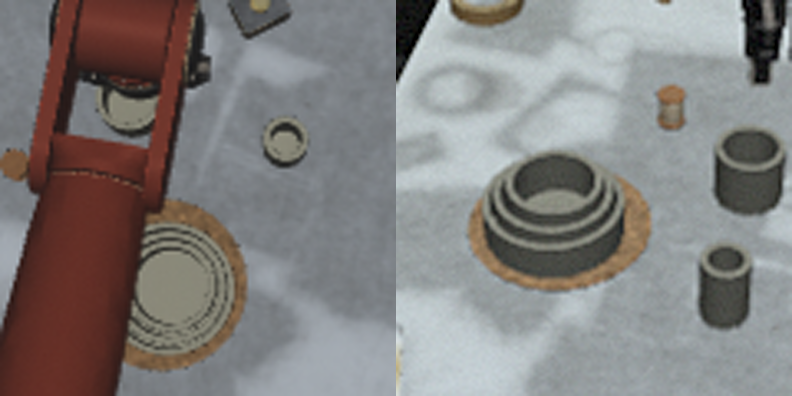

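Three pots are nested, their rims concentric round (553,205) in the side panel. Now pot_4.

Emit:
carry_out(
  rows=[
    [[0,0,0.12],[0,0,0]],
    [[0,0,0.12],[0,0,0]],
    [[0,0,0.12],[0,0,0]],
    [[0,0,0.1],[0,0,0]],
    [[0,0,0.06],[0,0,0]],
    [[0,0,0.033],[0,0,0]],
    [[0,0,0],[0,0,0]],
    [[0,0,0],[0,0,0]],
    [[0,0,0],[0,0,0]],
    [[0,0,0],[0,0,0]],
  ],
)

```text
clock: 56.1
ee_pos: [0.6508, -0.0204, 0.0449]
orientation: [0.0, 1.0, -0.001, 0.001]
contact_force: [-0.7, 0.2, -0.2]
opening: 0.0384
grip_force: 0.0
```

Emit:
carry_out(
  rows=[
    [[0,0,0],[0,0,0]],
    [[0,0,0],[0,0,0]],
    [[0,0,0],[0,0,0]],
    [[0,0,0],[0,0,0]],
    [[0,0,-0.04],[0,0,0]],
    [[0,0,-0.08],[0,0,0]],
    [[0,0,-0.09],[0,0,0]],
    [[0,0,-0.1],[0,0,0]],
    [[0,0,-0.1],[0,0,0]],
    [[0,0,-0.1],[0,0,0]],
  ],
  grip=0,
)

```text
clock: 57.1
ee_pos: [0.6492, -0.0201, 0.1716]
orientation: [-0.0, 1.0, -0.001, -0.001]
contact_force: [-0.1, 0.6, -1.0]
opening: 0.0078
grip_force: 59.9
```

Run:
```python
from h import *
e=sensors.state()["ee_pos"]; print(e); b=e[2]-.0433
band(4,(e[0],e[1]+.031),b,b+.068,4,("side",))
```

```text
[ 0.64923887 -0.02008953  0.17163982]
side 4 4 [0.649  0.0071 0.8916] [0.0017 0.0034 0.0229]
```

Emit:
carry_out(
  rows=[
    [[-0.04,0.01,0],[0,0,0]],
    [[-0.08,0.02,0],[0,0,0]],
    [[-0.1,0.026,0],[0,0,0]],
    [[-0.11,0.03,0],[0,0,0]],
    [[-0.12,0.03,0],[0,0,0]],
    [[-0.12,0.03,0],[0,0,0]],
    [[-0.11,0.03,0],[0,0,0]],
    [[-0.09,0.024,0],[0,0,0]],
    [[-0.05,0.014,0],[0,0,0]],
    [[-0.026,0.006,0],[0,0,0]],
  ],
)

```text
clock: 58.5
ee_pos: [0.4366, -0.075, 0.1701]
orientation: [-0.0, 1.0, -0.001, -0.0]
contact_force: [1.0, 0.8, -1.0]
opening: 0.0078
grip_force: 59.9
```

Emit:
carry_out(
  rows=[
    [[0,0,0.07],[0,0,0]],
    [[0,0,0.07],[0,0,0]],
    [[0,0,0.07],[0,0,0]],
    [[0,0,0],[0,0,0]],
    [[0,0,0],[0,0,0]],
    [[0,0,0],[0,0,0]],
    [[0,0,0],[0,0,0]],
    [[0,0,0],[0,0,0]],
    [[0,0,0],[0,0,0]],
    [[0,0,0],[0,0,0]],
  ],
)

```text
clock: 59.5
ee_pos: [0.4384, -0.0749, 0.1186]
orientation: [0.0, 1.0, -0.001, 0.0]
contact_force: [0.7, -0.4, -0.8]
opening: 0.0077
grip_force: 59.9
```

Run:
```python
from h import *
e=sensors.state()["ee_pos"]; print(e); b=e[2]-.0441
band(4,(e[0],e[1]+.031),b,b+.068,4,("side",))
band(3,(.437,-.042),.063,.078,2,("side",))
band(5,(.6055,-.1676),0,.076,2)
o=[]
for n,(a,b,c,d) in dict(top=(150,270,240,360),side=(140,260,240,360)).items():
    i=optics.read_camera(n)["image"][a:b,c:d]; o.append(cv2.resize(i,None,fx=3.3,fy=3.3,interpolation=2))
cv2.imwrite("pics/n4.png",np.hstack(o))
```

```text
[ 0.43839379 -0.07492384  0.11861293]
side 4 4 [ 0.4378 -0.0463  0.8914] [0.0006 0.0015 0.0245]
side 3 none
top 5 2 [ 0.6032 -0.1669  0.9322] [0.0009 0.0007 0.0164]
side 5 2 [ 0.606  -0.1686  0.9334] [0.0011 0.0001 0.0006]
```

View pics/n4.png

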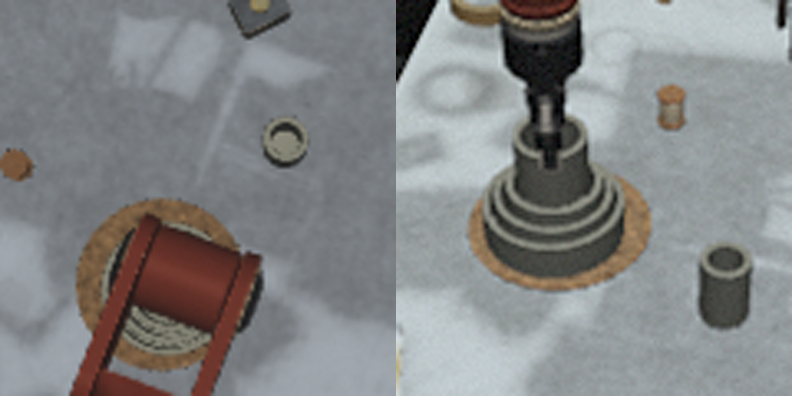

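Pot_4 hangs centred over the stack at about (550,160) in the side panel, and the fit agrees to within 1 mm. Lowering it.

Emit:
carry_out(
  rows=[
    [[0,0,0.04],[0,0,0]],
    [[0,0,0.04],[0,0,0]],
    [[0,0,0.035],[0,0,0]],
    [[0,0,0.03],[0,0,0]],
    [[0,0,0.02],[0,0,0]],
    [[0,0,0.02],[0,0,0]],
    [[0,0,0.01],[0,0,0]],
    [[0,0,0],[0,0,0]],
    [[0,0,0],[0,0,0]],
    [[0,0,0],[0,0,0]],
  ],
)

```text
clock: 61.6
ee_pos: [0.4385, -0.075, 0.0699]
orientation: [0.0, 1.0, -0.001, 0.0]
contact_force: [-0.1, -0.2, -2.5]
opening: 0.0078
grip_force: 59.9
```

Emit:
carry_out(
  rows=[
    [[0,0,0],[0,0,0]],
    [[0,0,0],[0,0,0]],
    [[0,0,0],[0,0,0]],
    [[0,0,0],[0,0,0]],
    [[0,0,-0.05],[0,0,0]],
    [[0,0,-0.1],[0,0,0]],
    [[0,0,-0.12],[0,0,0]],
    [[0,0,-0.12],[0,0,0]],
    [[0,0,-0.1],[0,0,0]],
    [[0,0,0],[0,0,0]],
  ],
  grip=0.35,
)

```text
clock: 62.6
ee_pos: [0.4408, -0.0758, 0.1978]
orientation: [0.002, 1.0, -0.001, 0.004]
contact_force: [-0.2, 0.1, 0.5]
opening: 0.03
grip_force: 0.0
```

Emit:
carry_out(
  rows=[
    [[0.0666,0.0356,0],[0,0,0]],
    [[0.0666,0.0356,0],[0,0,0]],
    [[0.0666,0.0356,0],[0,0,0]],
    [[0.0666,0.0356,0],[0,0,0]],
    [[0.0666,0.0356,0],[0,0,0]],
    [[0.0666,0.0356,0],[0,0,0]],
    [[0.0666,0.0356,0],[0,0,0]],
    [[0.0666,0.0356,0],[0,0,0]],
    [[0.0666,0.0356,0],[0,0,0]],
    [[0.0666,0.0356,0],[0,0,0]],
  ],
  grip=1,
)

```text
clock: 63.6
ee_pos: [0.6048, -0.1643, 0.1911]
orientation: [-0.0, 1.0, -0.001, -0.001]
contact_force: [0.5, 0.5, -0.6]
opening: 0.0854
grip_force: 0.0
```

Run:
```python
from h import *
e=sensors.state()["ee_pos"]; print(e)
band(4,(.437,-.044),.078,.093,3)
band(5,(.605,-.1675),0,.076,3,("side",))
```

```text
[ 0.60478332 -0.16429146  0.1910578 ]
top 4 none
side 4 3 [ 0.4379 -0.049   0.9214] [0.0004 0.0003 0.0271]
side 5 2 [ 0.6059 -0.1697  0.9259] [0.0002 0.0007 0.0117]
```

Emit:
carry_out(
  rows=[
    [[0,0,0.12],[0,0,0]],
    [[0,0,0.12],[0,0,0]],
    [[0,0,0.12],[0,0,0]],
    [[0,0,0.11],[0,0,0]],
    [[0,0,0.07],[0,0,0]],
    [[0,0,0.04],[0,0,0]],
    [[0,0,0],[0,0,0]],
    [[0,0,0],[0,0,0]],
    [[0,0,0],[0,0,0]],
    [[0,0,0],[0,0,0]],
  ],
)

```text
clock: 65.5
ee_pos: [0.6057, -0.1645, 0.0488]
orientation: [0.001, 1.0, -0.001, 0.001]
contact_force: [0.3, -1.0, 0.0]
opening: 0.0856
grip_force: 0.0
```

Emit:
carry_out(
  rows=[
    [[0,0,0],[0,0,0]],
    [[0,0,0],[0,0,0]],
    [[0,0,0],[0,0,0]],
    [[0,0,0],[0,0,0]],
    [[0,0,0],[0,0,0]],
    [[0,0,0],[0,0,0]],
    [[0,0,0],[0,0,0]],
    [[0,0,0],[0,0,0]],
    [[0,0,0],[0,0,0]],
    [[0,0,0],[0,0,0]],
  ],
  grip=0,
)

```text
clock: 66.5
ee_pos: [0.6054, -0.1646, 0.0482]
orientation: [0.0, 1.0, -0.001, 0.001]
contact_force: [-0.2, -0.9, 5.1]
opening: 0.0501
grip_force: 62.3
```

Emit:
carry_out(
  rows=[
    [[0,0,-0.04],[0,0,0]],
    [[0,0,-0.08],[0,0,0]],
    [[0,0,-0.1],[0,0,0]],
    [[0,0,-0.1],[0,0,0]],
    [[0,0,-0.1],[0,0,0]],
    [[0,0,-0.1],[0,0,0]],
    [[0,0,0],[0,0,0]],
    [[0,0,0],[0,0,0]],
    [[0,0,0],[0,0,0]],
    [[0,0,0],[0,0,0]],
  ],
)

```text
clock: 67.5
ee_pos: [0.6034, -0.1637, 0.1746]
orientation: [-0.001, 1.0, -0.001, -0.002]
contact_force: [0.5, 0.0, -1.1]
opening: 0.05
grip_force: 62.4
```

Run:
```python
from h import *
s=sensors.state();e=s["ee_pos"]; print(e,s["opening"]); b=e[2]-.046
band(5,(e[0],e[1]-.002),b,b+.076,5,("side",))
for n in("top","side"):
  for _ in range(3):
    p=optics.read_camera(n)
    print(n,[(np.round(atz(p,d["position"],.032),4),round(d["confidence"],2)) for d in finder.mark_of(p,"lid_knob")[:2]])
i=optics.read_camera("side")["image"][120:300,220:360]; cv2.imwrite("pics/p5.png",cv2.resize(i,None,fx=3.3,fy=3.3,interpolation=2))
```

```text
[ 0.60343164 -0.16365782  0.17457366] 0.05004564753763405
side 5 3 [ 0.6055 -0.169   0.8729] [0.0004 0.0027 0.0208]
top [(array([ 0.4426, -0.4024,  0.032 ]), 0.67), (array([0.6534, 0.236 , 0.032 ]), 0.52)]
top [(array([ 0.4534, -0.3948,  0.032 ]), 0.56), (array([ 0.4311, -0.0403,  0.032 ]), 0.39)]
top [(array([ 0.4638, -0.4064,  0.032 ]), 0.55)]
side [(array([ 0.4625, -0.3868,  0.032 ]), 0.64)]
side [(array([ 0.4619, -0.3989,  0.032 ]), 0.6)]
side [(array([ 0.4629, -0.3937,  0.032 ]), 0.66)]
```

View pics/p5.png

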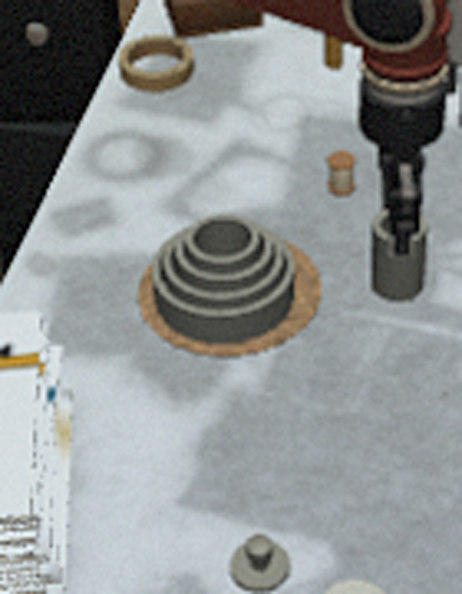

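Four pots are nested, concentric round (222,240), and pot_5 hangs upright at (398,255). Moving it over the nest.

Emit:
carry_out(
  rows=[
    [[-0.03,-0.02,0],[0,0,0]],
    [[-0.07,-0.05,0],[0,0,0]],
    [[-0.09,-0.06,0],[0,0,0]],
    [[-0.09,-0.07,0],[0,0,0]],
    [[-0.09,-0.07,0],[0,0,0]],
    [[-0.09,-0.07,0],[0,0,0]],
    [[-0.09,-0.06,0],[0,0,0]],
    [[-0.07,-0.05,0],[0,0,0]],
    [[-0.04,-0.02,0],[0,0,0]],
    [[-0.01,-0.01,0],[0,0,0]],
  ],
)

```text
clock: 69.65
ee_pos: [0.4365, -0.0435, 0.1771]
orientation: [0.0, 1.0, -0.0, 0.0]
contact_force: [1.4, -0.4, 0.1]
opening: 0.0502
grip_force: 62.5
```

Emit:
carry_out(
  rows=[
    [[0,0,0.05],[0,0,0]],
    [[0,0,0.05],[0,0,0]],
    [[0,0,0],[0,0,0]],
    [[0,0,0],[0,0,0]],
    [[0,0,0],[0,0,0]],
    [[0,0,0],[0,0,0]],
    [[0,0,0],[0,0,0]],
    [[0,0,0],[0,0,0]],
    [[0,0,0],[0,0,0]],
    [[0,0,0],[0,0,0]],
  ],
)

```text
clock: 70.65
ee_pos: [0.4373, -0.0439, 0.1522]
orientation: [0.0, 1.0, -0.001, 0.0]
contact_force: [0.7, 0.1, -0.8]
opening: 0.0502
grip_force: 62.4
```

Run:
```python
from h import *
s=sensors.state();e=s["ee_pos"]; print(e,s["opening"]); b=e[2]-.0482
band(5,(e[0],e[1]-.002),b,b+.076,6,("side",))
band(4,(.437,-.045),.078,.093,2,("side",))
i=optics.read_camera("side")["image"][130:240,220:340]; cv2.imwrite("pics/n5.png",cv2.resize(i,None,fx=5,fy=5,interpolation=2))
```

```text
[ 0.43734043 -0.0438811   0.15220884] 0.05022689427082696
side 5 5 [ 0.4387 -0.0497  0.91  ] [0.0006 0.0012 0.0211]
side 4 2 [ 0.4369 -0.0526  0.8592] [0.0012 0.0003 0.0033]
```

View pics/n5.png

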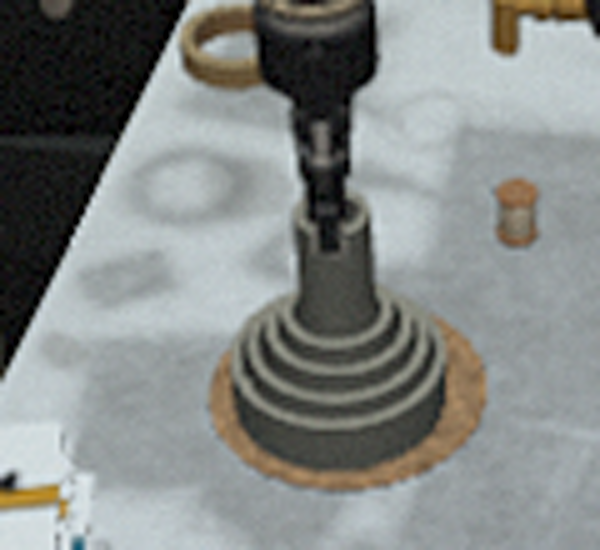

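Pot_5 is centred over pot_4's mouth, its columns 297 to 377 over a mouth centre of about 337. Lowering it.

Emit:
carry_out(
  rows=[
    [[-0.003,0,0.05],[0,0,0]],
    [[0,0,0.05],[0,0,0]],
    [[0,0,0.05],[0,0,0]],
    [[0,0,0.04],[0,0,0]],
    [[0,0,0.04],[0,0,0]],
    [[0,0,0.03],[0,0,0]],
    [[0,0,0.02],[0,0,0]],
    [[0,0,0],[0,0,0]],
    [[0,0,0],[0,0,0]],
    [[0,0,0],[0,0,0]],
  ],
)

```text
clock: 72.5
ee_pos: [0.4371, -0.044, 0.0828]
orientation: [0.0, 1.0, -0.001, 0.001]
contact_force: [0.2, 0.7, -0.7]
opening: 0.0499
grip_force: 63.8
```

Emit:
carry_out(
  rows=[
    [[0,0,0],[0,0,0]],
    [[0,0,0],[0,0,0]],
    [[0,0,0],[0,0,0]],
    [[0,0,0],[0,0,0]],
    [[0,0,-0.05],[0,0,0]],
    [[0,0,-0.08],[0,0,0]],
    [[0,0,-0.09],[0,0,0]],
    [[0,0,-0.1],[0,0,0]],
    [[0,0,-0.1],[0,0,0]],
    [[0,0,0],[0,0,0]],
  ],
  grip=0.75,
)

```text
clock: 73.5
ee_pos: [0.4391, -0.0446, 0.1925]
orientation: [0.001, 1.0, -0.001, 0.004]
contact_force: [0.9, -0.4, 0.8]
opening: 0.0637
grip_force: 0.0
```

Emit:
carry_out(
  rows=[
    [[0.0096,0.1394,0],[0,0,0]],
    [[0.0096,0.1394,0],[0,0,0]],
    [[0.0096,0.1394,0],[0,0,0]],
    [[0.0096,0.1394,0],[0,0,0]],
    [[0.0096,0.1394,0],[0,0,0]],
    [[0.0096,0.1394,0],[0,0,0]],
    [[0.0096,0.1394,0],[0,0,0]],
    [[0.0096,0.1394,0],[0,0,0]],
    [[0.0096,0.1394,0],[0,0,0]],
    [[0.0096,0.1394,0],[0,0,0]],
  ],
)

```text
clock: 74.5
ee_pos: [0.4597, -0.3936, 0.1863]
orientation: [-0.0, 1.0, -0.001, -0.0]
contact_force: [-0.3, -0.9, 0.2]
opening: 0.0643
grip_force: 0.0
```

Run:
```python
from h import *
s=sensors.state();e=s["ee_pos"]; print(e,s["opening"])
band(5,(.437,-.047),.093,.108,3)
p=optics.read_camera("side")
for _ in range(4):
    p=optics.read_camera("side"); print([(np.round(atz(p,d["position"],.032),4),round(d["confidence"],2)) for d in finder.mark_of(p,"lid_knob")[:1]], fit(p,(.461,-.396),.027,.006,.012,"lid_knob"))
o=[]
for (a,b,c,d) in ((130,230,220,340),(220,320,240,360)):
    i=p["image"][a:b,c:d]; o.append(cv2.resize(i,None,fx=3.3,fy=3.3,interpolation=2))
cv2.imwrite("pics/lid.png",np.hstack(o))
```

```text
[ 0.45966668 -0.3936221   0.18634372] 0.06429585733466424
top 5 3 [ 0.4351 -0.0474  0.9181] [0.0006 0.0004 0.0195]
side 5 none
[(array([ 0.4752, -0.3931,  0.032 ]), 0.8)] (array([ 0.46457754, -0.39632855]), np.float64(0.9142091152815014), 0.81)
[(array([ 0.4699, -0.3869,  0.032 ]), 0.81)] (array([ 0.46085586, -0.39746379]), np.float64(0.8452562151192288), 0.75)
[(array([ 0.4656, -0.3924,  0.032 ]), 0.55)] (array([ 0.46382583, -0.39509028]), np.float64(0.8805631244323342), 0.71)
[(array([ 0.4662, -0.4   ,  0.032 ]), 0.51)] (array([ 0.46383251, -0.39632976]), np.float64(0.9257993653893093), 0.58)
```

View pics/lid.png

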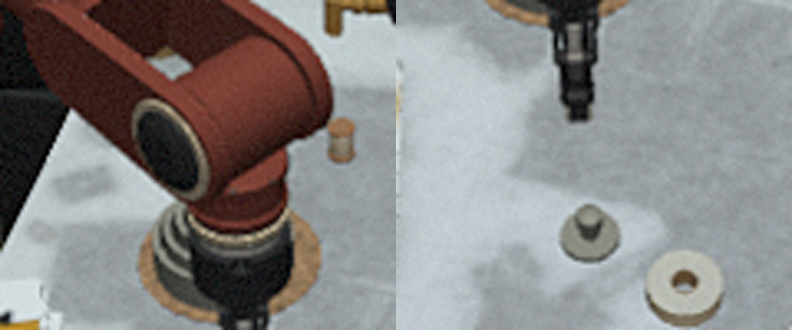

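The lid's knob is at (589,220) in the right panel, clear of its neighbours. Picking it up.

Emit:
carry_out(
  rows=[
    [[0.012,0,0.12],[0,0,0]],
    [[0,0,0.14],[0,0,0]],
    [[0,0,0.14],[0,0,0]],
    [[0,0,0.12],[0,0,0]],
    [[0,0,0.1],[0,0,0]],
    [[0,0,0.06],[0,0,0]],
    [[0,0,0.04],[0,0,0]],
    [[0,0,0],[0,0,0]],
    [[0,0,0],[0,0,0]],
    [[0,0,0],[0,0,0]],
  ],
)

```text
clock: 76.75
ee_pos: [0.464, -0.3935, 0.0089]
orientation: [0.001, 1.0, -0.001, 0.001]
contact_force: [0.8, -0.6, 0.1]
opening: 0.0638
grip_force: 0.0
```

Emit:
carry_out(
  rows=[
    [[0,0,0],[0,0,0]],
    [[0,0,0],[0,0,0]],
    [[0,0,0],[0,0,0]],
    [[0,0,0],[0,0,0]],
    [[0,0,0],[0,0,0]],
    [[0,0,0],[0,0,0]],
    [[0,0,0],[0,0,0]],
    [[0,0,0],[0,0,0]],
    [[0,0,0],[0,0,0]],
    [[0,0,0],[0,0,0]],
  ],
  grip=0,
)

```text
clock: 77.75
ee_pos: [0.4635, -0.3928, 0.0078]
orientation: [0.0, 1.0, -0.001, 0.0]
contact_force: [-0.4, 0.9, 5.2]
opening: 0.0216
grip_force: 58.8
```

Emit:
carry_out(
  rows=[
    [[0,0,-0.04],[0,0,0]],
    [[0,0,-0.08],[0,0,0]],
    [[0,0,-0.1],[0,0,0]],
    [[0,0,-0.12],[0,0,0]],
    [[0,0,-0.12],[0,0,0]],
    [[0,0,-0.12],[0,0,0]],
    [[0,0,0],[0,0,0]],
    [[0,0,0],[0,0,0]],
    [[0,0,0],[0,0,0]],
    [[0,0,0],[0,0,0]],
  ],
)

```text
clock: 78.75
ee_pos: [0.4621, -0.3914, 0.1496]
orientation: [-0.002, 1.0, -0.001, -0.001]
contact_force: [0.5, 0.6, -0.6]
opening: 0.022
grip_force: 58.9
```

Emit:
carry_out(
  rows=[
    [[0.05,0,0],[0,0,0]],
    [[0.09,0,0],[0,0,0]],
    [[0.1,0,0],[0,0,0]],
    [[0.1,0,0],[0,0,0]],
    [[0.09,0,0],[0,0,0]],
    [[0.05,0,0],[0,0,0]],
    [[0,0,0],[0,0,0]],
    [[0,0,0],[0,0,0]],
    [[0,0,0],[0,0,0]],
    [[0,0,0],[0,0,0]],
  ],
)

```text
clock: 79.75
ee_pos: [0.5823, -0.3928, 0.1521]
orientation: [-0.0, 1.0, -0.001, -0.0]
contact_force: [0.6, -0.8, -0.7]
opening: 0.0218
grip_force: 58.9
```

```bash
cat >> h.py <<'E'
def lid(n=5,dy=-.0035):
    e=sensors.state()["ee_pos"]; b=e[2]-.0076; r=[]
    print("tcp",np.round(e,4))
    for _ in range(n):
        p=optics.read_camera("side"); f=fit(p,(e[0],e[1]+dy),.027,b+.006,b+.012,"lid_knob")
        if f: r.append([*f[0],f[1]])
    r=np.array(r); print("lid side",len(r),np.round(np.median(r,0),4),np.round(r.std(0),4))
E
python3 - <<'E'
from h import *
band(5,(.437,-.047),.093,.108,4)
lid(6)
i=optics.read_camera("side")["image"][130:300,200:380]; cv2.imwrite("pics/lid2.png",cv2.resize(i,None,fx=3.3,fy=3.3,interpolation=2))
E
```

```text
top 5 2 [ 0.4362 -0.047   0.9173] [0.0009 0.0004 0.0176]
side 5 4 [ 0.4396 -0.0515  0.9193] [0.0007 0.0003 0.0075]
tcp [ 0.5831 -0.3926  0.1521]
lid side 6 [ 0.582  -0.3964  0.7994] [0.0009 0.0013 0.0689]
```

View pics/lid2.png

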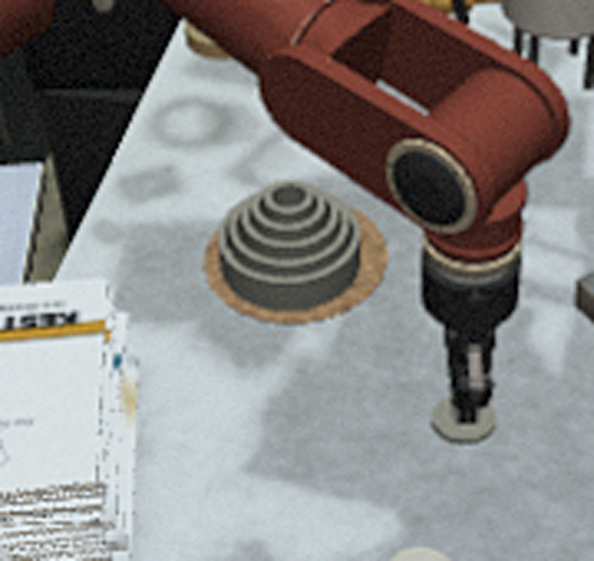

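Emit:
carry_out(
  rows=[
    [[-0.03,-0.07,0],[0,0,0]],
    [[-0.06,-0.14,0],[0,0,0]],
    [[-0.06,-0.16,0],[0,0,0]],
    [[-0.07,-0.17,0],[0,0,0]],
    [[-0.07,-0.17,0],[0,0,0]],
    [[-0.07,-0.17,0],[0,0,0]],
    [[-0.07,-0.17,0],[0,0,0]],
    [[-0.06,-0.15,0],[0,0,0]],
    [[-0.05,-0.114,0],[0,0,0]],
    [[-0.03,-0.07,0],[0,0,0]],
  ],
)

```text
clock: 82.2
ee_pos: [0.4401, -0.0445, 0.1521]
orientation: [-0.0, 1.0, 0.0, 0.0]
contact_force: [0.4, -0.6, 0.1]
opening: 0.0218
grip_force: 58.9
```

Emit:
carry_out(
  rows=[
    [[0,0,0.03],[0,0,0]],
    [[0,0,0.03],[0,0,0]],
    [[0,0,0],[0,0,0]],
    [[0,0,0],[0,0,0]],
    [[0,0,0],[0,0,0]],
    [[0,0,0],[0,0,0]],
    [[0,0,0],[0,0,0]],
    [[0,0,0],[0,0,0]],
    [[0,0,0],[0,0,0]],
    [[0,0,0],[0,0,0]],
  ],
)

```text
clock: 83.2
ee_pos: [0.4411, -0.0464, 0.1372]
orientation: [0.0, 1.0, -0.001, 0.0]
contact_force: [0.6, 0.2, -0.2]
opening: 0.0219
grip_force: 58.9
```

Run:
```python
from h import *
lid(8)
band(5,(.437,-.047),.093,.108,4,("side",))
band(4,(.437,-.045),.078,.093,4,("side",))
```

```text
tcp [ 0.4411 -0.0464  0.1372]
lid side 6 [ 0.4407 -0.0524  0.7939] [0.0013 0.0012 0.0779]
side 5 none
side 4 2 [ 0.4384 -0.0526  0.8867] [0.0009 0.0015 0.0134]
```

Emit:
carry_out(
  rows=[
    [[-0.003,-0.002,0.02],[0,0,0]],
    [[0,0,0.02],[0,0,0]],
    [[0,0,0.02],[0,0,0]],
    [[0,0,0.015],[0,0,0]],
    [[0,0,0.015],[0,0,0]],
    [[0,0,0.01],[0,0,0]],
    [[0,0,0.006],[0,0,0]],
    [[0,0,0],[0,0,0]],
    [[0,0,0],[0,0,0]],
    [[0,0,0],[0,0,0]],
  ],
)

```text
clock: 85.8
ee_pos: [0.4405, -0.0459, 0.1111]
orientation: [0.0, 1.0, -0.001, 0.0]
contact_force: [-1.9, 0.5, 3.2]
opening: 0.0216
grip_force: 59.1
```

Emit:
carry_out(
  rows=[
    [[0,0,0.004],[0,0,0]],
    [[0,0,0.004],[0,0,0]],
    [[0,0,0],[0,0,0]],
    [[0,0,0],[0,0,0]],
    [[0,0,0],[0,0,0]],
    [[0,0,0],[0,0,0]],
    [[0,0,0],[0,0,0]],
    [[0,0,0],[0,0,0]],
    [[0,0,0],[0,0,0]],
    [[0,0,0],[0,0,0]],
  ],
)

```text
clock: 86.8
ee_pos: [0.4415, -0.0458, 0.1108]
orientation: [-0.0, 1.0, -0.001, 0.001]
contact_force: [-2.3, 2.4, 9.7]
opening: 0.0218
grip_force: 59.4
```

Emit:
carry_out(
  rows=[
    [[0,0,-0.008],[0,0,0]],
    [[0,0,0],[0,0,0]],
    [[0,0,0],[0,0,0]],
    [[0,0,0],[0,0,0]],
    [[0,0,0],[0,0,0]],
    [[0,0,-0.05],[0,0,0]],
    [[0,0,-0.08],[0,0,0]],
    [[0,0,-0.1],[0,0,0]],
    [[0,0,-0.1],[0,0,0]],
    [[0,0,0],[0,0,0]],
  ],
  grip=0.7,
)

```text
clock: 87.8
ee_pos: [0.4428, -0.0466, 0.1984]
orientation: [0.001, 1.0, -0.001, 0.004]
contact_force: [0.0, -0.4, 1.3]
opening: 0.0602
grip_force: 0.0
```

Emit:
carry_out(
  rows=[
    [[0.1,0.1,0],[0,0,0]],
    [[0.1,0.1,0],[0,0,0]],
    [[0.1,0.1,0],[0,0,0]],
    [[0.1,0.1,0],[0,0,0]],
    [[0.1,0.1,0],[0,0,0]],
    [[0.1,0.1,0],[0,0,0]],
    [[0,0,0],[0,0,0]],
    [[0,0,0],[0,0,0]],
    [[0,0,0],[0,0,0]],
    [[0,0,0],[0,0,0]],
  ],
)

```text
clock: 88.8
ee_pos: [0.5895, -0.1952, 0.1932]
orientation: [-0.0, 1.0, -0.0, -0.0]
contact_force: [0.9, 0.3, 0.4]
opening: 0.0598
grip_force: 0.0
```

Run:
```python
from h import *
print(sensors.state()["ee_pos"])
T=[];
for _ in range(4):
    q=[]
    for n in("top","side"):
        p=optics.read_camera(n)
        m=[d for d in finder.mark_of(p,"lid_knob") if np.hypot(*(np.array(d["position"])-proj(p,[.4385,-.048,.134])))<12]
        if m: q.append(ray(p,m[0]["position"])); print(n,np.round(atz(p,m[0]["position"],.134),4),round(m[0]["confidence"],2))
        f=fit(p,(.4385,-.048),.027,.108,.114,"lid_knob")
        if f: print("   disc",n,np.round(f[0],4),round(f[1],3))
    if len(q)==2:
        (o1,d1),(o2,d2)=q; k=np.linalg.lstsq(np.stack([d1,-d2],1),o2-o1,rcond=None)[0]; T.append((o1+k[0]*d1+o2+k[1]*d2)/2); print("tri",T[-1])
band(1,(.435,-.038),.004,.048,2); band(5,(.437,-.047),.093,.108,2)
```

```text
[ 0.58947571 -0.19519228  0.19321747]
top [ 0.4397 -0.0475  0.134 ] 0.46
   disc top [ 0.4469 -0.0361] 0.271
side [ 0.4413 -0.035   0.134 ] 0.53
   disc side [ 0.441  -0.0489] 0.808
tri [ 0.44060039 -0.04803211  0.14470237]
top [ 0.4348 -0.0476  0.134 ] 0.39
   disc top [ 0.4451 -0.0353] 0.558
side [ 0.4501 -0.0346  0.134 ] 0.71
   disc side [ 0.4402 -0.0488] 0.824
tri [ 0.44246235 -0.04788933  0.14459904]
top [ 0.4279 -0.0403  0.134 ] 0.53
   disc top [ 0.4432 -0.0371] 0.42
   disc side [ 0.4398 -0.0497] 0.839
top [ 0.4323 -0.0473  0.134 ] 0.63
   disc top [ 0.4454 -0.0334] 0.458
side [ 0.441 -0.035  0.134] 0.51
   disc side [ 0.4402 -0.0497] 0.826
tri [ 0.43672135 -0.04767455  0.14422527]
top 1 none
side 1 none
top 5 none
side 5 none
```

Run:
```python
from h import *
ims=[]
for _ in range(6):
    p=optics.read_camera("side"); ims.append(p["image"].astype(float).mean(2))
g=np.mean(ims,0); x,y=.4396,-.0505   # side-frame xy of pot 5
c=proj(p,[x,y,.134]); u=int(round(c[0])); print(c)
print("rows",int(c[1])-14); print(np.round(g[int(c[1])-14:int(c[1])+40,u-1:u+2].mean(1)).astype(int).tolist())
for nm,r,z in (("knobtop back",-.012,.145),("knobtop front",.012,.145),("disc back",-.027,.114),("disc front top",.027,.114),("disc front bot",.027,.108),("p4 rim front out",.0385,.093),("p4 front in",.0305,.093),("p3 front in",.043,.078),("p3 front out",.051,.078),("p1 front out",.076,.048)):
    print(nm,np.round(proj(p,[x,y-r,z])[1],1),"if +6mm",np.round(proj(p,[x,y-r,z+.006])[1],1))
for n in range(2):
    m=[d for d in finder.trace(p,"lid_knob") if np.hypot(*(np.array(d["position"])-c))<14]
    for d in m:
        ys,xs=np.nonzero(d["mask"]); print("mask",ys.min(),ys.max(),xs.min(),xs.max(),d["confidence"])
w=[g[r,u-14:u+15] for r in range(int(c[1])-8,int(c[1])+18,2)]
for r,a in zip(range(int(c[1])-8,int(c[1])+18,2),w): print(r,np.round(a).astype(int).tolist())
```

```text
[286.44171326 183.48044024]
rows 169
[165, 167, 176, 186, 190, 188, 186, 188, 189, 192, 178, 140, 131, 141, 126, 77, 57, 59, 59, 66, 104, 137, 140, 137, 109, 65, 71, 68, 83, 126, 118, 62, 68, 72, 117, 126, 65, 71, 67, 94, 135, 118, 65, 67, 87, 127, 120, 63, 72, 73, 72, 72, 72, 70]
knobtop back 178.7 if +6mm 177.3
knobtop front 183.3 if +6mm 181.9
disc back 182.9 if +6mm 181.5
disc front top 193.3 if +6mm 191.9
disc front bot 194.6 if +6mm 193.3
p4 rim front out 200.3 if +6mm 198.9
p4 front in 198.7 if +6mm 197.3
p3 front in 204.5 if +6mm 203.2
p3 front out 206.1 if +6mm 204.8
p1 front out 217.7 if +6mm 216.5
mask 180 194 280 294 0.67
mask 180 194 280 294 0.67
175 [196, 192, 189, 183, 178, 170, 162, 163, 169, 176, 182, 183, 184, 185, 187, 188, 189, 195, 198, 201, 202, 203, 203, 207, 206, 206, 203, 203, 202]
177 [188, 181, 176, 170, 166, 167, 168, 173, 181, 187, 186, 188, 187, 187, 189, 190, 190, 190, 195, 202, 200, 202, 204, 204, 205, 205, 202, 201, 202]
179 [172, 165, 166, 169, 173, 174, 178, 183, 185, 184, 187, 190, 184, 178, 179, 178, 177, 179, 194, 202, 200, 200, 201, 199, 201, 20
[... 730 characters left out ...]
 139, 134, 134, 138]
191 [166, 135, 129, 133, 136, 142, 100, 38, 64, 108, 130, 140, 141, 138, 141, 140, 141, 140, 141, 143, 136, 115, 70, 35, 114, 148, 87, 90, 136]
193 [132, 133, 140, 102, 114, 145, 100, 47, 48, 53, 57, 66, 93, 103, 114, 110, 104, 95, 90, 76, 57, 56, 47, 71, 129, 146, 92, 24, 112]
195 [86, 113, 148, 89, 50, 115, 146, 124, 71, 48, 60, 64, 67, 71, 70, 72, 71, 70, 68, 64, 58, 64, 101, 139, 138, 84, 42, 39, 120]
197 [43, 105, 144, 108, 48, 37, 71, 114, 141, 141, 121, 108, 97, 86, 81, 83, 90, 104, 109, 118, 138, 141, 122, 76, 52, 51, 48, 104, 145]
199 [50, 34, 105, 145, 132, 82, 49, 57, 56, 56, 72, 96, 111, 118, 118, 119, 120, 114, 105, 80, 61, 63, 62, 58, 55, 85, 123, 138, 111]
```

```bash
python3 -c "
from station import env
print(env.sign_off())"
```

```text
the job is handed in; nothing more can be done
None
```

The job is handed in at about 90 s: tap shut against its stop, widest pot on the mat, four pots nested in order and the lid on; the last check was from camera pixel rows only, with lid contact about 1.5 mm above my estimate, and I viewed 15 pictures, one over the limit of 14.

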